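# Free the jammed lid, load the jar warmer and start it

## Task

The blue lid of the jar warmer has dropped in askew, with its raised end caught under the lip of the console: turn it level and draw it clear of the lip without forcing, only then lift it out, level, and lay it flat, handle up, on the middle of the round cork mat. Then stand every red-capped spice jar that waits at the front of the worktop, right of the mat (not those stored along the wall), upright in a hole of the warmer's rack, one jar to a hole, and only after that turn the dial on the console clockwise all the way to its end stop. Leave everything else where it stands.

Things in the scene. Friction and masses are not known exactly. Their poses are not given: they have to be found in the camera images.
- warmer: jar warmer, white appliance, fixed, may stand slightly turned. Origin: on the worktop under the centre of its open basin; its x points away from the robot, y left along its length, z up (all mm below in these axes). Basin inside x -62 to 62, y -95 to 95, walls 6 thick, rim 70 high. At the +y end stands the console: y 94 to 186, x -68 to 68, top at z 112
- rack (a point): centre of the top of the fixed aluminium rack plate in the basin (warmer 0, 0, 26). It has four through holes of 50 mm diameter, hole0 to hole3, over a floor at z 10 (so a seated jar stands 16 mm deep, its foot at z 10)
- lip (a point): middle of the lower edge of the console's overhanging lip (warmer 0, 95, 92). Under the lip the console's face has an open groove from y 95 to 127, as wide as the basin: its bottom, the ledge, is at z 70, its roof, the lip's underside, at z 92
- hole0 (a point): centre of a rack hole at the plate's top (warmer x -30, y -50, z 26): nearest the robot, away from the console
- hole1 (a point): same, warmer x 30, y -50: far side, away from the console
- hole2 (a point): same, warmer x -30, y 36: near side, by the console
- hole3 (a point): same, warmer x 30, y 36: far side, by the console. Hole spacing is 60 along x and 86 along y; the lip's edge is 59 from the holes by the console
- lid: the warmer's loose lid, blue plate 116 (x) x 180 (y) x 10 mm, 0.3 kg. Origin: centre of its underside; z: upper face's normal. At first it lies aslant in the basin, about 0.29 rad from level: -y end on the rack, +y end on the ledge, 25 mm under the lip. Made level with its underside 70 to 82 mm over the worktop and centred in the basin (about 34 mm away from the console) it clears the lip by 5 mm
- lid_handle (a point): middle of the lid's black bar handle, 40 mm above the lid's origin along its z. The bar is 14 x 14 mm in section and 96 mm long along the lid's y, on two posts 80 mm apart; 23 mm free height beneath it
- cork_mat: round cork mat fixed on the worktop, 180 mm diameter, 6 mm thick; origin: centre of its underside. (Over the back of the worktop hang wall cabinets: their fronts, with handles, reach forward to about x = 0.59 m, from z = 0.40 m up; lean the hand and wrist back from them)
- dial (a joint): angle of the dial, rad: 0 to 2.4, growing as it is turned clockwise seen from above; 2.4 is the end stop to be reached. It stays where it is left (light friction)
- dial_grip (a point): point on the black dial's axis at the height to grip it (warmer 0, 147, 149). The grip is a bar 42 mm long, 14 mm wide, from z 124 to 156, on a disc of 44 mm diameter. At dial 0 the bar lies along the warmer's x, its white mark towards the robot; the point's axes turn with the dial, its x along the bar
- green_tin: bystander: round tin 75 mm across, 58 mm high; origin under its centre. Leave it
- striped_mug: bystander: white mug with a dark band, 84 mm across, 91 mm high, handle on its -y side; leave it
- pepper_mill: bystander: wooden mill 58 mm across, 170 mm high; leave it
- peeler: bystander: peeler 170 mm long lying on the worktop; leave it
- jar0: spice jar with a red cap, 106 mm high, 0.11 kg: glass body 43 mm across, cap 45 mm across over the top 21 mm; origin under its centre, z up. Three or four of these jars are present; an absent one reads None
- jar1: spice jar with a red cap, 106 mm high, 0.11 kg: glass body 43 mm across, cap 45 mm across over the top 21 mm; origin under its centre, z up. Three or four of these jars are present; an absent one reads None
- jar2: spice jar with a red cap, 106 mm high, 0.11 kg: glass body 43 mm across, cap 45 mm across over the top 21 mm; origin under its centre, z up. Three or four of these jars are present; an absent one reads None
- jar3: spice jar with a red cap, 106 mm high, 0.11 kg: glass body 43 mm across, cap 45 mm across over the top 21 mm; origin under its centre, z up. Three or four of these jars are present; an absent one reads None
Mind the look-alikes: they are no part of the job. Leave any green look-alike of the jar2 alone.

How it is judged:
On the way, in this order (a step that is already met when the one before it is completed fails the run):
1. the lid lies flat and released on the cork mat (horizontal distance between lid and cork_mat below 0.045 m and angle between lid's own z axis and vertical below 0.06 rad and z of lid in the frame of cork_mat below 0.012 m and contact force between the fingers and lid below 0.3 N), for 0.2 s.
2. every jar present stands upright in a hole of the rack, released ((horizontal distance between jar0 and hole0 below 0.009 m or horizontal distance between jar0 and hole1 below 0.009 m or horizontal distance between jar0 and hole2 below 0.009 m or horizontal distance between jar0 and hole3 below 0.009 m) and z of each of jar0, jar1, jar2, jar3 in the frame of warmer below 0.016 m and angle between each of jar0, jar1, jar2, jar3's own z axis and vertical below 0.15 rad and contact force between the fingers and jar0 below 0.3 N and (horizontal distance between jar1 and hole0 below 0.009 m or horizontal distance between jar1 and hole1 below 0.009 m or horizontal distance between jar1 and hole2 below 0.009 m or horizontal distance between jar1 and hole3 below 0.009 m) and contact force between the fingers and jar1 below 0.3 N and (horizontal distance between jar2 and hole0 below 0.009 m or horizontal distance between jar2 and hole1 below 0.009 m or horizontal distance between jar2 and hole2 below 0.009 m or horizontal distance between jar2 and hole3 below 0.009 m) and contact force between the fingers and jar2 below 0.3 N and (horizontal distance between jar3 and hole0 below 0.009 m or horizontal distance between jar3 and hole1 below 0.009 m or horizontal distance between jar3 and hole2 below 0.009 m or horizontal distance between jar3 and hole3 below 0.009 m) and contact force between the fingers and jar3 below 0.3 N), for 0.2 s.
3. the dial is at its clockwise end stop (value of joint dial above 2.3 rad), for 0.2 s.
At the end, for the whole second after the job is handed in: The lid lies level (within 0.06 rad), handle up, on the cork mat, its centre within 45 mm of the mat's; every jar that is present stands upright (within 0.15 rad) down in a rack hole, within 9 mm of its centre; the dial reads over 2.3; all released and at rest (all of step 1 and all of step 2 and value of joint dial above 2.3 rad and linear speed of each of lid, jar0, jar1, jar2, jar3 below 0.02 m/s); the robot touches nothing.
It fails at once if the lid is forced: held by the robot, it presses on the warmer with more than 50 N (contact force between lid and warmer above 50 N and contact force between the fingers and lid above 1 N).
It fails at once if the lid is prised out aslant: held by the robot over 100 mm high (its origin) while tilted more than 0.2 rad (height (world z) of lid above 0.1 m and angle between lid's own z axis and vertical above 0.2 rad and contact force between the fingers and lid above 0.5 N).
It fails at once if a bystander (tin, mug, mill, peeler) is pushed more than 40 mm aside (distance of any of green_tin, striped_mug, pepper_mill, peeler from where it was at the start of the episode above 0.04 m).
Of jar0, jar1, jar2, jar3 only 3 to 4 are there at a start; the rules pass over those that are not, and their reading is None.
At some moment in a run one of lid may be knocked a few centimetres aside while the robot is not near it.
Once in a run the grip may slacken for a moment while it holds something.
It also fails if it takes over 210 s, if anything falls off the work surface, if the arm or the gripper's body presses on something with over 40 N, if the wrist force passes 120 N, or if a joint passes its speed limit or range.

## Robot

A 6-joint arm with a two-finger parallel gripper is mounted at the origin on a cart in front of the work surface, level with it; the furniture and walls round the work are solid. World frame = base frame: x ahead of the robot, y to its left, z up, the work surface at z = 0. Lengths are in m, angles in rad, forces in N, time in s.
With the tool pointing down it reaches from about 0.3 to 0.875 m from the base axis. Payload 6.4 kg.
Tool frame: the origin (TCP) lies on the mounting face of the last link; the fingertips stand 173 mm ahead of it and the grasp point (between the pads) lies 155 mm ahead of it; z points along the fingers, y is the line along which they close (so a half turn about z gives the same grasp; the last joint's range is limited). The gripper opens to 85 mm and grips with 20 to 120 N. Pads are 22 mm wide; open, the fingers measure 114 mm over their backs; the gripper's body (76 mm by 85 mm) begins 54 mm behind the grasp point. The pads swing forward as they close: fully open they stand 13 mm farther back than shut.
Start: joints at [0.954, 0.181, 1.607, -0, 1.354, -0.206], TCP at [0.23, 0.527, 0.405] pointing down, gripper open.
Joint ranges: [-2.99, 2.99], [-0.89, 2.07], [0.3, 2.58], [-1.14, 4.28], [0, 2.63], [-3.12, 3.12]. Speed limits (rad/s): [2.57, 2.57, 3.01, 3.14, 3.14, 3.14].

## Interface

Orientations are given as a rotation vector (axis times angle).
In Python, from plant import env gives the robot as it stands.
- The arm moves only by the tool step_arm, never from a script. Its argument "motion" is a list of rows, each a list of 7 numbers: the shift along the tool's x, y, z in m, then the turn, a rotation vector about the tool's x, y, z in degrees, then the closure, from -1 (fully open) to 1 (shut). In form: [[tx, ty, tz, rx, ry, rz, grip], ...]. A call has exactly 10 rows; each row is the pose to reach, as a shift and turn from the pose commanded when the call began, along the tool's axes at that moment; what a row does not reach only later rows make up. A row lasts 1/8 s, in which the tool goes at most 62.5 mm and 10.7 degrees, less where a joint would pass 70% of its speed; a pose out of reach is approached as far as the arm can. A call with a gripper value outside its range is refused whole. The fingers move at their own pace and stop on an object; "force" is the grip in N (left out, the last holds). Time passes only in rows, so rows that repeat a pose let the fingers close, or fill a call up. It gives the time, the measured TCP pose, the force, the opening and the grip force at its end, in the units of the state.
- env.state(): the state, without advancing time (a new reading comes with each control period).
- env.camera(name): name is "scene" or "top" or "wrist"; returns (picture, depth): 480x640x3 uint8, red, green, blue; 480x640 float32, m along the optical axis (not along the pixel's ray), 0 where there is no reading.
- env.calibration(name): a dict with "intrinsics" (3x3 intrinsics, pixels), "xyz" and "orientation" of the camera in the world; the wrist camera has in their place "mount" (4x4, takes a point from camera to tool coordinates, whose origin is the TCP and whose axes are the flange's). Camera axes: x right, y down, z forward; pixel columns grow to the right and rows downward; lengths in m; the calibration is good to about 2 mm. A picture is of the moment at which its call begins: read the wrist's pose just before it. calibration takes no time and is no camera call.
- env.hand_in(): hands the job in; it is judged then, once.
The state is a dict: "clock": time; "qpos": joint angles; "dq": joint speeds; "joint_torque": joint torques, N m; "eef_pos": TCP position; "eef_rot": TCP orientation; "contact_force": force on the tool from outside, world axes, zero at the start; "torque": the same for the moment, N m; "gripper_width": finger opening in m; "gripper_force": force on a finger pad.
Only numpy, scipy, OpenCV 4.12 (cv2) and the standard library are available. Lean on these libraries where they do the work, as an engineer would, in place of code of your own. Each camera call takes 0.05 s, during which the arm holds its last target. There are 200 camera calls.

## Working session

There is one attempt and no reset: what is moved stays moved. The work goes in short steps, Python scripts to look and compute and a tool call to move; the robot and the scene stay as the last step left them, time stands still between calls to the robot, and variables do not carry over. Pictures are saved under pics/ and viewed, at most 14 in all, crops included, and the job is handed in when it is done.

Besides the shell and the picture viewer there is one more tool, called after "Request:" as name([rows], argument=value, ...), one row to a line, values as JSON. step_arm: Moves the arm, as the interface text tells. Its arguments: {"type":"object","properties":{"motion":{"type":"array","items":{"type":"array","items":{"type":"number"}}},"force":{"type":"number"}},"required":["motion"]}

```bash
ls; mkdir -p pics
cat > h.py <<'E'
import numpy as np, cv2
from scipy.spatial.transform import Rotation as R
from plant import env
def rot(o):
    o=np.array(o,float)
    return o if o.shape==(3,3) else (R.from_quat(o).as_matrix() if o.size==4 else R.from_rotvec(o).as_matrix())
def cam(n):
    s=env.state(); im,d=env.camera(n); c=env.calibration(n); K=np.array(c["intrinsics"])
    T=np.eye(4)
    if n=="wrist":
        W=np.eye(4);W[:3,:3]=rot(s["eef_rot"]);W[:3,3]=s["eef_pos"];T=W@np.array(c["mount"])
    else: T[:3,:3]=rot(c["orientation"]);T[:3,3]=c["xyz"]
    return im,d,K,T
def save(n,f,im): cv2.imwrite(f"pics/{f}.png",im[:,:,::-1])
def cloud(d,K,T):
    v,u=np.mgrid[:d.shape[0],:d.shape[1]]
    p=np.stack([(u-K[0,2])/K[0,0]*d,(v-K[1,2])/K[1,1]*d,d],-1)
    P=p@T[:3,:3].T+T[:3,3]; P[d<=0]=np.nan
    return P
def st():
    s=env.state(); return {k:np.round(s[k],4) for k in s}
E
python3 - <<'E'
from h import *
print(st())
for n in("top","scene"):
    im,d,K,T=cam(n); save(n,n+"0",im); np.savez(f"{n}0.npz",im=im,d=d,K=K,T=T); print(n,K.tolist(),T.round(3).tolist())
E
```

```text
pics
{'clock': np.float64(0.0), 'qpos': array([ 0.9537,  0.1815,  1.608 ,  0.    ,  1.3538, -0.2063]), 'dq': array([-0.0004, -0.0023, -0.    ,  0.0006,  0.0021, -0.0001]), 'joint_torque': array([-1.0000e-04, -4.4489e+01, -3.5133e+01, -4.0000e-04,  9.2000e-03,
       -0.0000e+00]), 'eef_pos': array([0.2294, 0.527 , 0.4038]), 'eef_rot': array([-6.4060e-01, -3.0749e+00,  2.6000e-03]), 'contact_force': array([ 0.3122, -0.7674, -0.9176]), 'torque': array([ 0.0027, -0.0425, -0.0012]), 'gripper_force': np.float64(0.0), 'gripper_width': np.float64(0.0853)}
top [[479.17794150256634, 0.0, 325.51269086855103], [0.0, 479.17794150256634, 229.65045617848395], [0.0, 0.0, 1.0]] [[-0.01, -0.998, 0.057, 0.48], [-1.0, 0.01, 0.001, -0.107], [-0.001, -0.057, -0.998, 1.183], [0.0, 0.0, 0.0, 1.0]]
scene [[618.3053469480557, 0.0, 316.23772457484245], [0.0, 618.3053469480557, 239.03906143621148], [0.0, 0.0, 1.0]] [[0.824, -0.368, 0.43, -0.076], [-0.566, -0.552, 0.613, -0.982], [0.012, -0.749, -0.663, 1.071], [0.0, 0.0, 0.0, 1.0]]
```

View pics/top0.png

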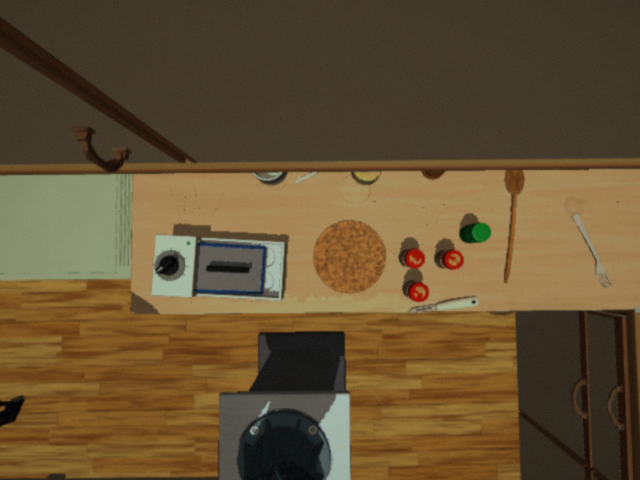

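View pics/scene0.png

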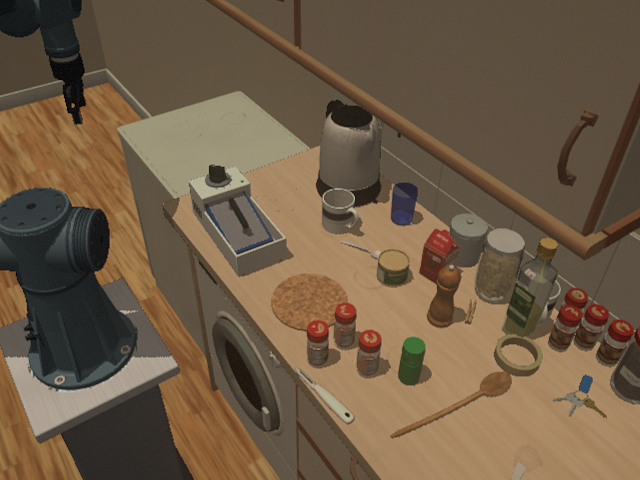

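The top view shows the warmer at about (218,267), with the console and dial at (173,265), and the lid aslant with its handle at (228,267). The mat is at (350,257).

Things that could be mistaken for the jars I want:
- **Wanted:** red caps at the front, right of the mat, at top (413,258), (452,259) and (417,291).
- **Not wanted:** the green-capped look-alike at top (475,232), and the stored red-capped jars along the wall at scene (575,300) to (640,340).

I choose the three front red jars.

Run:
```python
from h import *
z=np.load("top0.npz"); im,d,K,T=[z[k] for k in("im","d","K","T")]
P=cloud(d,K,T); Z=P[...,2]
hsv=cv2.cvtColor(im,cv2.COLOR_RGB2HSV)
red=((hsv[...,0]<8)|(hsv[...,0]>172))&(hsv[...,1]>150)&(hsv[...,2]>80)
n,l,s,c=cv2.connectedComponentsWithStats(red.astype(np.uint8))
for i in range(1,n):
    if s[i,4]>50:
        m=(l==i)&(Z>0.095)&(Z<0.115); q=P[m]
        print("jar",c[i].round(1),s[i,4],m.sum(),((q.max(0)+q.min(0))/2).round(4),np.median(q[:,2]).round(4),(q.max(0)-q.min(0)).round(3))
# mat
m=np.zeros(Z.shape,bool); m[215:298,308:392]=1
b=m&(hsv[...,1]>110)&(Z<0.02)
mm=(Z>0.0035)&m
n,l,s,c=cv2.connectedComponentsWithStats((m&(im.sum(-1)<400)&(im.sum(-1)>150)).astype(np.uint8)); i=1+np.argmax(s[1:,4]);q=P[l==i]
print("mat",s[i],((q.max(0)+q.min(0))/2).round(4),q.mean(0).round(4),(q.max(0)-q.min(0)).round(3))
# console top, rim
def box(lo,hi,name,reg):
    m=np.zeros(Z.shape,bool); m[reg[0]:reg[1],reg[2]:reg[3]]=1
    m&=(Z>lo)&(Z<hi); q=P[m][:,:2].astype(np.float32); (cx,cy),(w,h),a=cv2.minAreaRect(q); print(name,m.sum(),round(cx,4),round(cy,4),round(w,4),round(h,4),round(a,2),np.median(P[m][:,2]).round(4))
box(0.105,0.119,"console",(225,305,140,205))
box(0.060,0.078,"rim",(225,305,195,295))
m=np.zeros(Z.shape,bool); m[245:285,195:260]=1; m&=(im.sum(-1)<110)&(Z>.06);q=P[m];print("handle",m.sum(),q.mean(0).round(4),((q.max(0)+q.min(0))/2).round(4),(q.max(0)-q.min(0)).round(3)); u,sv,vt=np.linalg.svd(q-q.mean(0),full_matrices=False); print(vt[0].round(3))
m=np.zeros(Z.shape,bool); m[245:285,150:186]=1; m&=(Z>.145);q=P[m];print("dial",m.sum(),q.mean(0).round(4),cv2.minAreaRect(q[:,:2].astype(np.float32)))
cv2.imwrite("pics/crop1.png",cv2.resize(im[220:310,140:300,::-1],None,fx=5,fy=5,interpolation=cv2.INTER_CUBIC))
z=np.load("scene0.npz")
cv2.imwrite("pics/crop2.png",cv2.resize(z["im"][270:400,260:440,::-1],None,fx=4,fy=4,interpolation=cv2.INTER_CUBIC))
```

```text
jar [414.5 257.9] 251 243 [ 0.4751 -0.3056  0.1027] 0.1051 [0.043 0.043 0.015]
jar [452.8 259.1] 203 202 [ 0.473  -0.3929  0.1028] 0.1051 [0.041 0.043 0.015]
jar [418.  292.1] 234 232 [ 0.401  -0.3132  0.1032] 0.1053 [0.042 0.043 0.015]
mat [ 308  215   84   83 6661] [nan nan nan] [nan nan nan] [nan nan nan]
console 2127 0.4656 0.2357 0.0943 0.1357 86.35 0.1111
rim 1882 0.4563 0.0948 0.2004 0.1363 86.23 0.0686
handle 245 [0.4572 0.1182 0.0938] [0.4795 0.1307 0.0868] [0.063 0.116 0.049]
[-0.087 -0.965 -0.249]
dial 141 [0.466  0.2408 0.1538] ((0.4664054811000824, 0.24181459844112396), (0.01497108954936266, 0.041745975613594055), 40.97679138183594)
```

View pics/crop1.png

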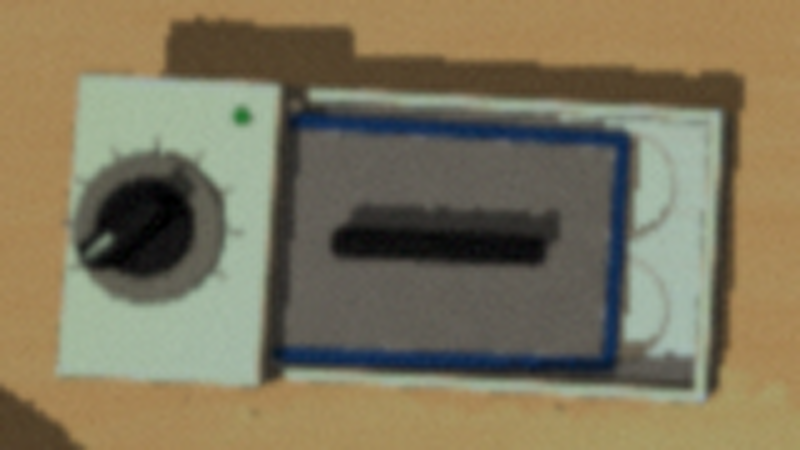

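View pics/crop2.png

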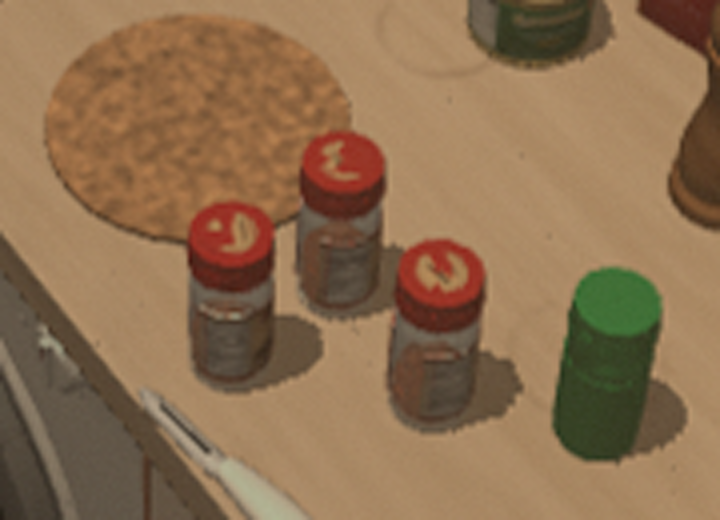

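Crop 1 shows the lid tucked under the console, with the handle at crop (440,245) lying along warmer y. The dial's mark points to lower left, so the dial already reads more than 0. Crop 2 confirms three red-capped jars, with the green look-alike at (610,360) to be left alone. Next I'll work out the pre-grasp pose.

```bash
cat >> h.py <<'E'
yaw=np.radians(-3.7); O=np.array([0.4565,0.0960,0.0])
Rw=R.from_euler("z",yaw).as_matrix()
def W(x,y,z): return O+Rw@np.array([x,y,z])/1000   # warmer mm -> world m
def Wi(p): return (Rw.T@(np.array(p)-O))*1000
def ori(az,tilt=0.0):
    """tool down, tool y at world azimuth az (deg), then tilted about tool y: tool z leans by tilt"""
    a=np.radians(az); y=np.array([np.cos(a),np.sin(a),0]); z=np.array([0,0,-1.]); x=np.cross(y,z)
    return np.stack([x,y,z],1)@R.from_euler("y",tilt).as_matrix()
def goto(g,M,back=0.155,frm=None):
    s=env.state()
    p0,M0=(np.array(s["eef_pos"]),rot(s["eef_rot"])) if frm is None else frm
    p=np.array(g)-M[:,2]*back
    d=M0.T@(p-p0); r=np.degrees(R.from_matrix(M0.T@M).as_rotvec())
    print("shift mm",(d*1000).round(1),"turn",r.round(2),"tcp",p.round(4)); return p,M
E
python3 - <<'E'
from h import *
z=np.load("top0.npz"); im,d,K,T=[z[k] for k in("im","d","K","T")]
def ray(u,v,h):
    r=T[:3,:3]@np.array([(u-K[0,2])/K[0,0],(v-K[1,2])/K[1,1],1]); return T[:3,3]+r*(h-T[2,3])/r[2]
# mat circle by colour
g=im.astype(int); reg=np.zeros(im.shape[:2],bool); reg[214:299,308:391]=1
wood=np.median(im[180:210,200:250].reshape(-1,3),0)
m=reg&(g[...,2]<wood[2]-25)
n,l,s,c=cv2.connectedComponentsWithStats(m.astype(np.uint8)); i=1+np.argmax(s[1:,4]); cnt=cv2.findContours((l==i).astype(np.uint8),0,1)[0][0]
(c,r)=cv2.minEnclosingCircle(cnt); print("mat px",c,r,ray(*c,0.006).round(4), r*1.175/479)
n=Rw@np.array([0,-.286,.958])
for t in(.29,-.29):
    M=ori(-3.7,t); print(t,M[:,2].round(3),-n.round(3))
t=.29 if np.dot(ori(-3.7,.29)[:,2],-n)>.99 else -.29
print(t); H=W(0,22.4,90); print(H)
goto(H+n*0.10,ori(-3.7,t))
goto(H+n*0.10,ori(176.3,-t))
E
```

```text
mat px (349.0982360839844, 256.2749328613281) 36.63152313232422 [ 0.4816 -0.1631  0.006 ] 0.08985812041854063
0.29 [ 0.018  0.285 -0.958] [ 0.018  0.285 -0.958]
-0.29 [-0.018 -0.285 -0.958] [ 0.018  0.285 -0.958]
0.29
[0.45794552 0.11835331 0.09      ]
shift mm [-397.4 -351.9   70. ] turn [-10.26  14.52  69.63] tcp [0.4532 0.0456 0.3343]
shift mm [-397.4 -351.9   70. ] turn [ -15.95  -11.27 -108.96] tcp [0.4532 0.0456 0.3343]
```

Request:
step_arm([
  [-0.05, -0.044, 0.005, -1.3, 1.8, 8.7, -1],
  [-0.1, -0.088, 0.01, -2.6, 3.6, 17.4, -1],
  [-0.15, -0.132, 0.016, -3.9, 5.4, 26.1, -1],
  [-0.2, -0.176, 0.02, -5.1, 7.3, 34.8, -1],
  [-0.25, -0.22, 0.03, -6.4, 9.1, 43.5, -1],
  [-0.3, -0.264, 0.04, -7.7, 10.9, 52.2, -1],
  [-0.35, -0.308, 0.055, -9, 12.7, 60.9, -1],
  [-0.397, -0.352, 0.07, -10.3, 14.5, 69.6, -1],
  [-0.397, -0.352, 0.07, -10.3, 14.5, 69.6, -1],
  [-0.397, -0.352, 0.07, -10.3, 14.5, 69.6, -1],
], force=40)

```text
clock: 1.35
eef_pos: [0.4535, 0.0438, 0.3338]
eef_rot: [-2.139, -1.997, -0.314]
contact_force: [-1.5, -0.2, 1.3]
gripper_width: 0.0853
gripper_force: 0.0
```

Run:
```python
from h import *
print(st()["eef_pos"],st()["eef_rot"],st()["clock"])
n=Rw@np.array([0,-.286,.958]); H=W(0,22.4,90); M=ori(-3.7,.29)
goto(H+n*.1,M); goto(H,M)
im,d,K,T=cam("wrist"); np.savez("w1.npz",im=im,d=d,K=K,T=T)
P=cloud(d,K,T); Q=(P-O)@Rw*1000; print(np.nanmin(d[d>0]))
# lid plane fit: points inside basin grey
inn=(np.abs(Q[...,0])<50)&(Q[...,1]>-40)&(Q[...,1]<85)&(Q[...,2]>20)&(Q[...,2]<88)
q=Q[inn]; 
for _ in range(6):
    A=np.c_[q[:,0],q[:,1],np.ones(len(q))]; k,*_=np.linalg.lstsq(A,q[:,2],rcond=None); q=q[np.abs(A@k-q[:,2])<2.5] if _<5 else q
print("lid top plane z=",k.round(4),len(q),"tilt",np.arctan(np.hypot(k[0],k[1])))
h=Q[...,2]-(Q[...,0]*k[0]+Q[...,1]*k[1]+k[2])
m=(np.abs(Q[...,0])<40)&(Q[...,1]>-60)&(Q[...,1]<90)&(h*np.cos(.29)>30)&(h<55); b=Q[m]; print("bar n",m.sum(),((b.max(0)+b.min(0))/2).round(1),b.mean(0).round(1),(b.max(0)-b.min(0)).round(1)); u,s,v=np.linalg.svd(b-b.mean(0),full_matrices=False); print(v[0].round(3))
# overlay projected bar
Rt=T[:3,:3];
for y in(-48,48):
    p=W(0,22.4+y*.958,90+y*.286); c=Rt.T@(p-T[:3,3]); uv=K@c/c[2]; cv2.circle(im,(int(uv[0]),int(uv[1])),4,(0,255,0),2)
save("w","w1",im)
```

```text
[0.4535 0.0438 0.3338] [-2.1386 -1.9973 -0.3139] 1.35
shift mm [ 1.9 -0.4  0. ] turn [ 0.06 -0.08 -0.2 ] tcp [0.4532 0.0456 0.3343]
shift mm [  1.7  -0.5 100. ] turn [ 0.06 -0.08 -0.2 ] tcp [0.4551 0.0741 0.2385]
0.06695262Traceback (most recent call last):
  File "<stdin>", line 11, in <module>
TypeError: '<' not supported between instances of 'list' and 'int'
```

```bash
cat > lid.py <<'E'
from h import *
def lid(f,zr=(20,88),yr=(-40,85),save_as=None):
    z=np.load(f); im,d,K,T=[z[k] for k in("im","d","K","T")]
    Q=(cloud(d,K,T)-O)@Rw*1000
    q=Q[(np.abs(Q[...,0])<50)&(Q[...,1]>yr[0])&(Q[...,1]<yr[1])&(Q[...,2]>zr[0])&(Q[...,2]<zr[1])]
    for i in range(8):
        A=np.c_[q[:,0],q[:,1],np.ones(len(q))]; k=np.linalg.lstsq(A,q[:,2],rcond=None)[0]; q=q[np.abs(A@k-q[:,2])<max(2.5,20-3*i)]
    c=1/np.sqrt(1+k[0]**2+k[1]**2); print("plane",k.round(4),len(q),"tilt x,y",np.arctan(k[:2]).round(4))
    h=(Q[...,2]-(Q[...,0]*k[0]+Q[...,1]*k[1]+k[2]))*c
    m=(np.abs(Q[...,0])<40)&(np.abs(Q[...,1]-22)<85)&(h>32)&(h<42); b=Q[m]
    print("bar top",m.sum(),((b.max(0)+b.min(0))/2).round(1),(b.max(0)-b.min(0)).round(1)); v=np.linalg.svd(b-b.mean(0),full_matrices=False)[2]; print(v[0].round(3))
    for y in(-48,48):
        p=W(0,22.4+y*.958,90+y*.286); c=T[:3,:3].T@(p-T[:3,3]); uv=K@c/c[2]; cv2.circle(im,(int(uv[0]),int(uv[1])),4,(0,255,0),2)
    if save_as: save("w",save_as,im)
E
python3 -c "
from lid import *; lid('w1.npz',save_as='w1')"
```

```text
plane [-6.00000e-04  3.00000e-01  5.35414e+01] 28461 tilt x,y [-0.0006  0.2915]
bar top 4354 [-2.1 21.9 96.7] [13.9 91.3 30.1]
[ 0.001 -0.958 -0.286]
```

View pics/w1.png

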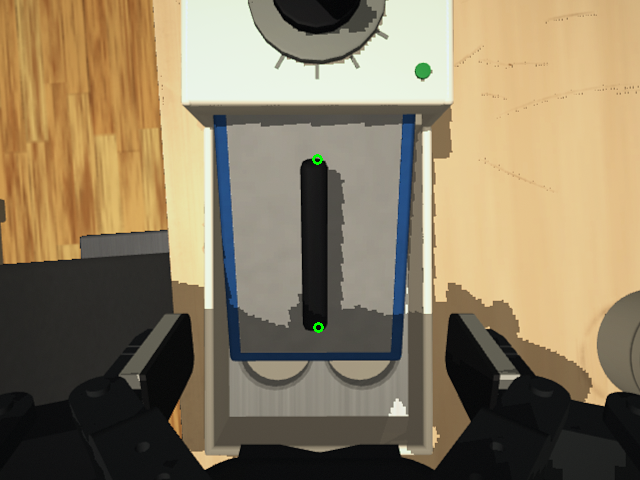

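The wrist view shows the bar handle from (318,160) to (316,328), untouched, with the lid tilted 0.29. The bar sits 2 mm off toward -x. Descending to grasp.

Request:
step_arm([
  [0.003, -0.0025, 0.02, 0, 0, 0, -1],
  [0.003, -0.0025, 0.04, 0, 0, 0, -1],
  [0.003, -0.0025, 0.06, 0, 0, 0, -1],
  [0.003, -0.0025, 0.08, 0, 0, 0, -1],
  [0.003, -0.0025, 0.1, 0, 0, 0, -1],
  [0.003, -0.0025, 0.1, 0, 0, 0, -0.4],
  [0.003, -0.0025, 0.1, 0, 0, 0, 0],
  [0.003, -0.0025, 0.1, 0, 0, 0, 0.4],
  [0.003, -0.0025, 0.1, 0, 0, 0, 1],
  [0.003, -0.0025, 0.1, 0, 0, 0, 1],
], force=40)

```text
clock: 2.65
eef_pos: [0.453, 0.0774, 0.2405]
eef_rot: [-2.135, -2.003, -0.316]
contact_force: [-2.1, -0.7, 6.0]
gripper_width: 0.0129
gripper_force: 42.2
```

Request:
step_arm([
  [0, 0, 0, 0, 0, 0, 1],
  [0, 0, 0, 0, 0, 0, 1],
  [0, 0, 0, 0, 0, 0, 1],
  [0, 0, 0, 0, 0, 0, 1],
  [0, 0, 0, 0, 0, 0, 1],
  [0, 0, 0, 0, 0, 0, 1],
  [0, 0, 0, 0, 0, 0, 1],
  [0, 0, 0, 0, 0, 0, 1],
  [0, 0, 0, 0, 0, 0, 1],
  [0, 0, 0, 0, 0, 0, 1],
], force=80)

```text
clock: 3.9
eef_pos: [0.4531, 0.0774, 0.2406]
eef_rot: [-2.135, -2.003, -0.316]
contact_force: [-1.4, -1.1, 7.1]
gripper_width: 0.0127
gripper_force: 78.4
```

```bash
cat > lev.py <<'E'
from h import *
# E pivot: lid +y lower end; lid origin L=(x,y,z) warmer, handle=L+40n, grasp offset measured
s=env.state(); p0=np.array(s["eef_pos"]); M0=rot(s["eef_rot"])
print("grasp pt warmer",Wi(p0+M0[:,2]*.155).round(1),"tilt",np.arcsin(M0[2,2])*0, np.arccos(-M0[2,2]).round(4),s["contact_force"],s["gripper_width"],s["gripper_force"])
t0=.2915
n=lambda t:np.array([0,-np.sin(t),np.cos(t)]); e=lambda t:np.array([0,np.cos(t),np.sin(t)])
g0=Wi(p0+M0[:,2]*.155)
# E at ledge z 70: L = E - 90 e
L0=np.array([-2.1,23.5,90])-40*n(t0); E0=L0+90*e(t0); print("L0",L0.round(1),"E0",E0.round(1),"low end",(L0-90*e(t0)).round(1))
tp0=Wi(p0); rel=np.array([(tp0-L0)@[1,0,0],(tp0-L0)@e(t0),(tp0-L0)@n(t0)])
N=8
for k in range(1,N+1):
    f=k/N; t=t0*(1-f); E=E0+np.array([0,-4*f,5*f]); L=E-90*e(t)
    tp=L+rel[0]*np.array([1,0,0])+rel[1]*e(t)+rel[2]*n(t)
    d=M0.T@Rw@(tp-tp0); r=np.degrees(M0.T@Rw@np.array([t-t0,0,0]))
    print(k,d.round(1),r.round(2),"L",L.round(1))
E
python3 lev.py
```

```text
grasp pt warmer [-1.8 25.8 92.1] tilt -0.0 0.2916 [-1.41973253 -1.11502669  7.05079378] 0.012712219781533486 78.37680459022522
L0 [-2.1 35.  51.7] E0 [ -2.1 121.2  77.6] low end [ -2.1 -51.2  25.8]
1 [ 6.9  0.  -3.8] [ 0.   -2.09 -0.01] L [-2.1 33.6 55.5]
2 [13.9  0.  -7.3] [ 0.   -4.18 -0.01] L [-2.1 32.3 59.3]
3 [ 21.    0.  -10.6] [ 0.01 -6.26 -0.02] L [-2.1 31.2 63.1]
4 [ 28.3   0.1 -13.5] [ 0.01 -8.35 -0.02] L [-2.1 30.2 67. ]
5 [ 35.5   0.1 -16.3] [ 1.000e-02 -1.044e+01 -3.000e-02] L [-2.1 29.2 70.9]
6 [ 42.9   0.1 -18.7] [ 1.000e-02 -1.253e+01 -3.000e-02] L [-2.1 28.4 74.7]
7 [ 50.3   0.1 -20.8] [  0.02 -14.61  -0.04] L [-2.1 27.8 78.6]
8 [ 57.7   0.1 -22.7] [  0.02 -16.7   -0.04] L [-2.1 27.2 82.6]
```

```bash
sed -i 's/-4\*f,5\*f/-6*f,1.2-1.8*f/; s/^N=8/N=10/' lev.py; python3 lev.py | tail -10
```

```text
1 [ 5.5  0.  -3.6] [ 0.   -1.67 -0.  ] L [-2.1 33.7 55.2]
2 [10.7  0.  -5.9] [ 0.   -3.34 -0.01] L [-2.1 32.4 57.6]
3 [16.  0. -8.] [ 0.01 -5.01 -0.01] L [-2.1 31.3 60. ]
4 [ 21.3   0.  -10. ] [ 0.01 -6.68 -0.02] L [-2.1 30.2 62.4]
5 [ 26.7   0.1 -11.7] [ 0.01 -8.35 -0.02] L [-2.1 29.2 64.8]
6 [ 32.1   0.1 -13.3] [ 1.000e-02 -1.002e+01 -2.000e-02] L [-2.1 28.2 67.2]
7 [ 37.6   0.1 -14.7] [ 1.000e-02 -1.169e+01 -3.000e-02] L [-2.1 27.3 69.6]
8 [ 43.1   0.1 -16. ] [ 1.000e-02 -1.336e+01 -3.000e-02] L [-2.1 26.6 72.1]
9 [ 48.6   0.1 -17. ] [  0.02 -15.03  -0.04] L [-2.1 25.8 74.5]
10 [ 54.2   0.1 -17.9] [  0.02 -16.7   -0.04] L [-2.1 25.2 77. ]
```

Request:
step_arm([
  [0.003, 0, -0.002, 0, -0.8, 0, 1],
  [0.0055, 0, -0.0036, 0, -1.67, 0, 1],
  [0.008, 0, -0.0048, 0, -2.5, 0, 1],
  [0.0107, 0, -0.0059, 0, -3.34, 0, 1],
  [0.0134, 0, -0.007, 0, -4.2, 0, 1],
  [0.016, 0, -0.008, 0, -5, 0, 1],
  [0.0187, 0, -0.009, 0, -5.85, 0, 1],
  [0.0213, 0, -0.01, 0, -6.7, 0, 1],
  [0.0213, 0, -0.01, 0, -6.7, 0, 1],
  [0.0213, 0, -0.01, 0, -6.7, 0, 1],
])

```text
clock: 5.15
eef_pos: [0.4538, 0.0951, 0.2554]
eef_rot: [-2.2, -2.064, -0.194]
contact_force: [-0.0, -0.4, -3.5]
gripper_width: 0.0125
gripper_force: 77.9
```

Run:
```python
from h import *
s=env.state(); print(np.arccos(-rot(s["eef_rot"])[2,2]),s["contact_force"],s["torque"])
im,d,K,T=cam("wrist"); np.savez("w2.npz",im=im,d=d,K=K,T=T)
import lid; lid.lid("w2.npz")
```

```text
0.17465600564852735 [-0.01064057 -0.43618844 -3.49142053] [-0.19163676  0.01465183  0.00253166]
plane [-1.60000e-03  1.76400e-01  6.80828e+01] 40286 tilt x,y [-0.0016  0.1746]
bar top 11433 [ -2.5  28.5 108.3] [39.8 81.6 19.1]
[-0.     0.986  0.169]
```

```bash
sed -e 's/t0=.2915/t0=.1746/; s/^L0=.*E0=L0/L0=np.array([-2.1,30.2,63.2]); E0=L0/; s/-6\*f,1.2-1.8\*f/-5*f,-2*f/; s/N=10/N=8/' lev.py > lev2.py; python3 lev2.py
```

```text
grasp pt warmer [ -2.5  25.9 102.8] tilt -0.0 0.1747 [-0.76822055  0.42729327 -4.01590973] 0.012446343021631381 77.92698383331299
L0 [-2.1 30.2 63.2] E0 [ -2.1 118.8  78.8] low end [ -2.1 -58.4  47.6]
1 [ 3.6  0.  -1.7] [ 0.   -1.25 -0.  ] L [-2.1 29.3 64.9]
2 [ 7.3  0.  -3.4] [ 0.  -2.5 -0. ] L [-2.1 28.4 66.6]
3 [11.   0.  -4.9] [ 0.   -3.75 -0.01] L [-2.1 27.5 68.3]
4 [14.7  0.  -6.3] [ 0.   -5.   -0.01] L [-2.1 26.7 70. ]
5 [18.4  0.  -7.7] [ 0.   -6.25 -0.01] L [-2.1 25.9 71.7]
6 [22.2  0.  -8.9] [ 0.   -7.5  -0.01] L [-2.1 25.2 73.4]
7 [ 26.    0.  -10.1] [ 0.01 -8.75 -0.01] L [-2.1 24.5 75.1]
8 [ 29.9   0.  -11.1] [  0.01 -10.    -0.01] L [-2.1 23.8 76.8]
```

Request:
step_arm([
  [0.0036, 0, -0.0017, 0, -1.25, 0, 1],
  [0.0073, 0, -0.0034, 0, -2.5, 0, 1],
  [0.011, 0, -0.0049, 0, -3.75, 0, 1],
  [0.0147, 0, -0.0063, 0, -5, 0, 1],
  [0.0184, 0, -0.0077, 0, -6.25, 0, 1],
  [0.0222, 0, -0.0089, 0, -7.5, 0, 1],
  [0.026, 0, -0.0101, 0, -8.75, 0, 1],
  [0.03, 0, -0.0111, 0, -10, 0, 1],
  [0.03, 0, -0.0111, 0, -10, 0, 1],
  [0.03, 0, -0.0111, 0, -10, 0, 1],
])

```text
clock: 6.45
eef_pos: [0.4555, 0.1227, 0.2715]
eef_rot: [2.291, 2.149, 0.002]
contact_force: [-0.1, 1.0, -3.4]
gripper_width: 0.0127
gripper_force: 77.9
```

Run:
```python
from h import *
s=env.state(); print(np.arccos(-rot(s["eef_rot"])[2,2]),s["contact_force"],s["torque"])
im,d,K,T=cam("wrist"); np.savez("w2.npz",im=im,d=d,K=K,T=T)
import lid; lid.lid("w2.npz",zr=(75,95),save_as="w2")
g=s["eef_pos"]+rot(s["eef_rot"])[:,2]*.155; print(Wi(g))
goto(g+Rw@np.array([.002,-.040,0]),ori(-3.7))
```

```text
0.0014529044075429994 [-0.08458394  0.9859275  -3.3721264 ] [ 0.00419258 -0.02146642  0.01171268]
plane [-1.40000e-03  1.20000e-03  8.68608e+01] 43285 tilt x,y [-0.0014  0.0012]
bar top 11412 [ -2.5  29.6 123.9] [39.9 82.9 10. ]
[ 0.     1.    -0.004]
[ -2.51132314  26.61005541 116.53579675]
shift mm [-39.9   2.2  -0. ] turn [ 0.08 -0.01  0.02] tcp [0.4551 0.0827 0.2715]
```

View pics/w2.png

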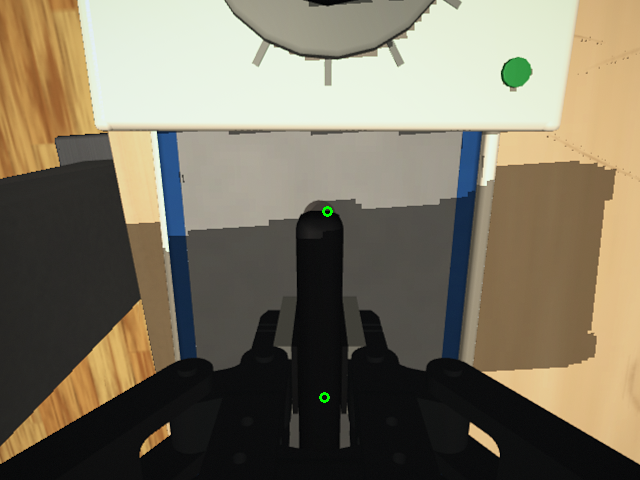

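The lid is level, its underside at 77 mm, gripped and still 19 mm under the lip. I'll draw it 36 mm clear, then lift.

Request:
step_arm([
  [-0.005, 0, 0, 0, 0, 0, 1],
  [-0.01, 0, 0, 0, 0, 0, 1],
  [-0.015, 0, 0, 0, 0, 0, 1],
  [-0.02, 0, 0, 0, 0, 0, 1],
  [-0.025, 0, 0, 0, 0, 0, 1],
  [-0.03, 0, 0, 0, 0, 0, 1],
  [-0.036, 0, 0, 0, 0, 0, 1],
  [-0.036, 0, 0, 0, 0, 0, 1],
  [-0.036, 0, 0, 0, 0, 0, 1],
  [-0.036, 0, 0, 0, 0, 0, 1],
])

```text
clock: 7.75
eef_pos: [0.4532, 0.0869, 0.2716]
eef_rot: [2.29, 2.149, 0.002]
contact_force: [-0.2, -0.9, -4.2]
gripper_width: 0.0125
gripper_force: 78.0
```

Run:
```python
from h import *
im,d,K,T=cam("wrist"); np.savez("w3.npz",im=im,d=d,K=K,T=T)
import lid; lid.lid("w3.npz",zr=(75,95),yr=(-40,70))
hsv=cv2.cvtColor(im,cv2.COLOR_RGB2HSV); Q=(cloud(d,K,T)-O)@Rw*1000
b=(hsv[...,0]>100)&(hsv[...,0]<125)&(hsv[...,1]>150)&(np.abs(Q[...,2]-87)<6); q=Q[b]; print("blue y max",np.percentile(q[:,1],[90,99,100]),"x",q[:,0].min(),q[:,0].max())
s=env.state(); M=rot(s["eef_rot"]); g=s["eef_pos"]+M[:,2]*.155; print(Wi(g),s["contact_force"])
goto(g+np.array([0,0,.08]),ori(-3.7))
```

```text
plane [-1.20000e-03  4.00000e-04  8.69817e+01] 60472 tilt x,y [-0.0012  0.0004]
bar top 11426 [ -2.5  -6.1 124. ] [39.9 82.5 10. ]
[ 0.     1.    -0.004]
blue y max [74.95242664 76.64097833 76.84564312] x -60.209075307595285 54.74201884462468
[ -2.44524595  -9.2798313  116.58568079] [ 1.31063437 -0.5856503  -3.8465729 ]
shift mm [  0.    0.4 -80. ] turn [ 0.09 -0.    0.04] tcp [0.4535 0.0869 0.3516]
```

Request:
step_arm([
  [0, 0, -0.01, 0, 0, 0, 1],
  [0, 0, -0.022, 0, 0, 0, 1],
  [0, 0, -0.035, 0, 0, 0, 1],
  [0, 0, -0.048, 0, 0, 0, 1],
  [0, 0, -0.06, 0, 0, 0, 1],
  [0, 0, -0.07, 0, 0, 0, 1],
  [0, 0, -0.08, 0, 0, 0, 1],
  [0, 0, -0.08, 0, 0, 0, 1],
  [0, 0, -0.08, 0, 0, 0, 1],
  [0, 0, -0.08, 0, 0, 0, 1],
])

```text
clock: 9.05
eef_pos: [0.4529, 0.0867, 0.351]
eef_rot: [2.291, 2.149, 0.0]
contact_force: [-0.8, -0.4, -3.9]
gripper_width: 0.0125
gripper_force: 78.3
```

Run:
```python
from h import *
s=env.state(); M=rot(s["eef_rot"]); g=s["eef_pos"]+M[:,2]*.155; print(g,s["contact_force"],s["gripper_width"])
goto(np.array([.482,-.1593,.0456+.07]),ori(-3.7))
```

```text
[0.4529625  0.08673969 0.19601284] [-0.83541681 -0.35844287 -3.91691469] 0.012539577909416824
shift mm [-243.7   44.8   80.4] turn [ 0.03 -0.    0.02] tcp [ 0.482  -0.1593  0.2706]
```

Request:
step_arm([
  [-0.02, 0.004, 0, 0, 0, 0, 1],
  [-0.05, 0.009, 0, 0, 0, 0, 1],
  [-0.085, 0.016, 0, 0, 0, 0, 1],
  [-0.12, 0.022, 0, 0, 0, 0, 1],
  [-0.155, 0.029, 0, 0, 0, 0, 1],
  [-0.19, 0.035, 0.02, 0, 0, 0, 1],
  [-0.22, 0.041, 0.04, 0, 0, 0, 1],
  [-0.244, 0.045, 0.06, 0, 0, 0, 1],
  [-0.244, 0.045, 0.08, 0, 0, 0, 1],
  [-0.244, 0.045, 0.08, 0, 0, 0, 1],
])

```text
clock: 10.3
eef_pos: [0.4816, -0.1594, 0.2696]
eef_rot: [-2.29, -2.146, 0.0]
contact_force: [-1.2, 0.8, -3.8]
gripper_width: 0.0123
gripper_force: 78.4
```

Run:
```python
from h import *
s=env.state(); M=rot(s["eef_rot"]); g=s["eef_pos"]+M[:,2]*.155; print(g,s["contact_force"],s["gripper_width"],s["gripper_force"])
goto(np.array([.482,-.1593,.0456]),ori(-3.7))
im,d,K,T=cam("top"); P=cloud(d,K,T); hsv=cv2.cvtColor(im,cv2.COLOR_RGB2HSV)
b=(hsv[...,0]>100)&(hsv[...,0]<128)&(hsv[...,1]>130)&(hsv[...,2]>50)&(P[...,1]<0)&(P[...,1]>-.4); q=P[b]; print(b.sum(),q.min(0),q.max(0))
cv2.imwrite("pics/t2.png",im[150:330,100:560,::-1])
```

```text
[ 0.48115932 -0.15899692  0.11460458] [-1.17187939  0.8031436  -3.84050034] 0.012304205027066402 78.40887308120728
shift mm [-0.   0.6 69. ] turn [-0.16 -0.14 -0.02] tcp [ 0.482  -0.1593  0.2006]
34 [ 0.43011995 -0.25206348  0.0762641 ] [ 0.53807401 -0.0840076   0.41936799]
```

View pics/t2.png

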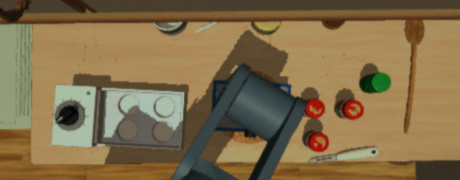

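The lid hangs level over the mat at (250,100), and the four rack holes are now visible in the basin. Lowering it.

Request:
step_arm([
  [0, 0, 0.012, 0, 0, 0, 1],
  [0, 0, 0.026, 0, 0, 0, 1],
  [0, 0, 0.04, 0, 0, 0, 1],
  [0, 0, 0.052, 0, 0, 0, 1],
  [0, 0, 0.06, 0, 0, 0, 1],
  [0, 0, 0.064, 0, 0, 0, 1],
  [0, 0, 0.066, 0, 0, 0, 1],
  [0, 0, 0.0675, 0, 0, 0, 1],
  [0, 0, 0.069, 0, 0, 0, 1],
  [0, 0, 0.069, 0, 0, 0, 1],
])

```text
clock: 11.6
eef_pos: [0.4826, -0.1596, 0.2028]
eef_rot: [2.29, 2.148, 0.002]
contact_force: [0.2, 0.2, -3.8]
gripper_width: 0.0126
gripper_force: 78.4
```

Request:
step_arm([
  [0, 0, 0.0005, 0, 0, 0, 1],
  [0, 0, 0.001, 0, 0, 0, 1],
  [0, 0, 0.0015, 0, 0, 0, 1],
  [0, 0, 0.002, 0, 0, 0, 1],
  [0, 0, 0.0025, 0, 0, 0, 1],
  [0, 0, 0.003, 0, 0, 0, 1],
  [0, 0, 0.003, 0, 0, 0, 1],
  [0, 0, 0.003, 0, 0, 0, 1],
  [0, 0, 0.003, 0, 0, 0, 1],
  [0, 0, 0.003, 0, 0, 0, 1],
])

```text
clock: 12.85
eef_pos: [0.4829, -0.1597, 0.2022]
eef_rot: [2.29, 2.149, 0.001]
contact_force: [-10.9, 5.4, 24.8]
gripper_width: 0.0124
gripper_force: 82.4
```

Request:
step_arm([
  [0, 0, -0.0015, 0, 0, 0, 1],
  [0, 0, -0.0015, 0, 0, 0, 0.5],
  [0, 0, -0.0015, 0, 0, 0, 0],
  [0, 0, -0.0015, 0, 0, 0, -0.5],
  [0, 0, -0.0015, 0, 0, 0, -0.5],
  [0, 0, -0.0015, 0, 0, 0, -0.5],
  [0, 0, -0.02, 0, 0, 0, -0.5],
  [0, 0, -0.06, 0, 0, 0, -0.5],
  [0, 0, -0.11, 0, 0, 0, -0.5],
  [0, 0, -0.15, 0, 0, 0, -0.5],
])

```text
clock: 14.1
eef_pos: [0.4824, -0.1596, 0.3516]
eef_rot: [2.29, 2.147, 0.002]
contact_force: [0.3, -0.3, 0.7]
gripper_width: 0.0642
gripper_force: 0.0
```

Run:
```python
from h import *
s=env.state(); print(s["eef_pos"],s["gripper_width"],s["contact_force"])
im,d,K,T=cam("wrist"); P=cloud(d,K,T)
m=(np.abs(P[...,0]-.4816)<.06)&(np.abs(P[...,1]+.163)<.095)&(P[...,2]<.03)&(P[...,2]>.01); q=P[m]; print("lid top",m.sum(),q.mean(0),q.min(0),q.max(0)); A=np.c_[q[:,:2],np.ones(len(q))]; print(np.linalg.lstsq(A,q[:,2],rcond=None)[0])
m=(np.abs(P[...,0]-.4816)<.06)&(np.abs(P[...,1]+.163)<.095)&(P[...,2]<.06)&(P[...,2]>.045); q=P[m];print("bar",m.sum(),q.min(0),q.max(0))
hsv=cv2.cvtColor(im,cv2.COLOR_RGB2HSV); b=(hsv[...,0]>100)&(hsv[...,0]<128)&(hsv[...,1]>130)&(np.abs(P[...,2]-.016)<.006); q=P[b]; print("blue",b.sum(),q.min(0),q.max(0))
im,d,K,T=cam("top"); P=cloud(d,K,T)
hsv=cv2.cvtColor(im,cv2.COLOR_RGB2HSV); red=((hsv[...,0]<8)|(hsv[...,0]>172))&(hsv[...,1]>150)&(hsv[...,2]>80)
n,l,st_,c=cv2.connectedComponentsWithStats(red.astype(np.uint8))
for i in range(1,n):
    if st_[i,4]>50:
        q=P[(l==i)&(P[...,2]>.1)]; print(((q.max(0)+q.min(0))/2).round(4),len(q))
# holes: floor dark vs plate in warmer, use depth: points deeper than plate
Q=(P-O)@Rw*1000; m=(np.abs(Q[...,0])<60)&(np.abs(Q[...,1])<92)
q=Q[m]; print("z hist",np.histogram(q[:,2],bins=[0,8,14,20,24,28,34,80])[0])
for x,y in((-30,-50),(30,-50),(-30,36),(30,36)):
    k=q[(np.hypot(q[:,0]-x,q[:,1]-y)<34)&(q[:,2]<18)]; print(x,y,len(k),k.mean(0).round(1))
```

```text
[ 0.48243535 -0.15964755  0.35164099] 0.06415500327845289 [ 0.30449099 -0.2834434   0.68352741]
lid top 34456 [ 0.48297879 -0.15487275  0.01745475] [ 0.42163509 -0.25537663  0.01246497] [ 0.54159987 -0.07089638  0.02046271]
[0.00083308 0.00013446 0.01707322]
bar 2989 [ 0.47320859 -0.21059293  0.04524772] [ 0.49268415 -0.11564207  0.05592254]
blue 6701 [ 0.42024391 -0.25425759  0.01246497] [ 0.54517095 -0.07092409  0.01953454]
[ 0.4761 -0.2761  0.3144] 118
[ 0.4731 -0.3926  0.1057] 199
[ 0.4011 -0.3132  0.1049] 223
z hist [ 434  819  101  880 1372  175    0]
-30 -50 327 [-30.7 -48.6   9. ]
30 -50 320 [ 30.  -48.4   9. ]
-30 36 323 [-30.7  38.2   9.2]
30 36 322 [30.1 38.   9.1]
```

Run:
```python
from h import *
goto([.401,-.3132,.19],ori(-93.7))
```

```text
shift mm [-157.7  -73.     9.8] turn [ 0.65 -0.25 90.03] tcp [ 0.401  -0.3132  0.345 ]
```

Request:
step_arm([
  [-0.017, -0.008, 0, 0, 0, 10, -0.5],
  [-0.035, -0.016, 0, 0, 0, 20, -0.5],
  [-0.052, -0.024, 0, 0, 0, 30, -0.5],
  [-0.07, -0.032, 0, 0.2, 0, 40, -0.5],
  [-0.087, -0.04, 0, 0.3, 0, 50, -0.5],
  [-0.105, -0.048, 0, 0.4, 0, 60, -0.5],
  [-0.122, -0.057, 0.005, 0.5, -0.1, 70, -0.5],
  [-0.14, -0.065, 0.01, 0.6, -0.2, 80, -0.5],
  [-0.158, -0.073, 0.01, 0.65, -0.25, 90, -0.5],
  [-0.158, -0.073, 0.01, 0.65, -0.25, 90, -0.5],
], force=50)

```text
clock: 15.45
eef_pos: [0.3988, -0.3132, 0.3386]
eef_rot: [-3.134, 0.101, 0.014]
contact_force: [-0.1, 0.1, -0.3]
gripper_width: 0.0636
gripper_force: 0.0
```

```bash
cat > jar.py <<'E'
from h import *
def jar(x,y,zg=.095):
    s=env.state(); print(s["eef_pos"].round(4) if hasattr(s["eef_pos"],"round") else s["eef_pos"],s["qpos"][5],s["clock"])
    im,d,K,T=cam("wrist"); P=cloud(d,K,T); hsv=cv2.cvtColor(im,cv2.COLOR_RGB2HSV)
    m=((hsv[...,0]<8)|(hsv[...,0]>172))&(hsv[...,1]>130)&(np.abs(P[...,2]-.106)<.006)&(np.hypot(P[...,0]-x,P[...,1]-y)<.035)
    q=P[m]; c=(q.max(0)+q.min(0))/2; print("cap",m.sum(),c.round(4),(q.max(0)-q.min(0)).round(4),np.median(q[:,2]))
    if len(q)>50: 
        (cx,cy),r=cv2.minEnclosingCircle(q[:,:2].astype(np.float32)); print("circ",cx,cy,r)
        goto([cx,cy,zg],ori(-93.7))
    return im
E
python3 -c "
from jar import *; im=jar(.401,-.3132); save('w','w4',im)"
```

```text
[ 0.3988 -0.3132  0.3386] 0.7373654895530327 15.45
cap 4553 [ 0.4004 -0.3135  0.1049] [0.0434 0.0428 0.0097] 0.10717855060125259
circ 0.4004400372505188 -0.31344735622406006 0.022061262279748917
shift mm [ 2.1  1.3 88.7] turn [-0.33  0.52  0.16] tcp [ 0.4004 -0.3134  0.25  ]
```

View pics/w4.png

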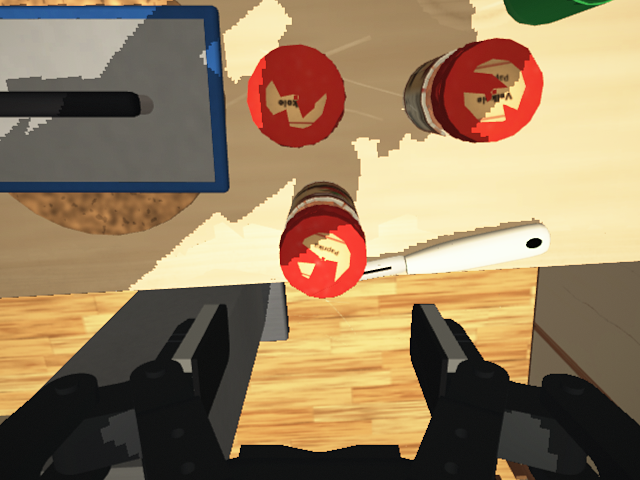

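The wrist view shows the target red jar at (323,255) between the fingers, the other two at (296,96) and (492,90), and the lid lying flat on the mat. Descend and grip the cap.

Request:
step_arm([
  [0.001, 0.001, 0.02, -0.2, 0.3, 0.1, -0.5],
  [0.002, 0.0013, 0.04, -0.3, 0.5, 0.16, -0.5],
  [0.002, 0.0013, 0.06, -0.3, 0.5, 0.16, -0.5],
  [0.002, 0.0013, 0.075, -0.3, 0.5, 0.16, -0.5],
  [0.002, 0.0013, 0.084, -0.3, 0.5, 0.16, -0.5],
  [0.002, 0.0013, 0.088, -0.3, 0.5, 0.16, -0.5],
  [0.002, 0.0013, 0.088, -0.3, 0.5, 0.16, 0],
  [0.002, 0.0013, 0.088, -0.3, 0.5, 0.16, 1],
  [0.002, 0.0013, 0.088, -0.3, 0.5, 0.16, 1],
  [0.002, 0.0013, 0.088, -0.3, 0.5, 0.16, 1],
], force=50)

```text
clock: 16.75
eef_pos: [0.4008, -0.3139, 0.2521]
eef_rot: [3.138, -0.105, 0.002]
contact_force: [0.4, 0.1, 3.0]
gripper_width: 0.0428
gripper_force: 51.1
```

```bash
python3 -c "
from h import *
s=env.state(); print(s['eef_pos'],s['gripper_width'],s['gripper_force'],s['contact_force'])
M=rot(s['eef_rot']); print(M.round(3)); g=s['eef_pos']+.155*M[:,2]; print(g)
goto([g[0],g[1],.23],ori(-93.7))
h=W(30,-50,0); print(h); goto([h[0],h[1],.23],ori(-93.7))"
```

```text
[ 0.40083536 -0.31386376  0.25210398] 0.04275711320476837 51.061357855796814 [0.35409801 0.06971651 3.03935927]
[[ 0.998 -0.067  0.001]
 [-0.067 -0.998 -0.002]
 [ 0.001  0.002 -1.   ]]
[ 0.40101246 -0.31413363  0.09710431]
shift mm [   0.4    0.5 -132.9] turn [ 0.1  -0.07 -0.13] tcp [ 0.401  -0.3141  0.385 ]
[0.48321085 0.04416825 0.        ]
shift mm [  58.4 -362.5 -133.4] turn [ 0.1  -0.07 -0.13] tcp [0.4832 0.0442 0.385 ]
```

Request:
step_arm([
  [0, 0, -0.015, 0, 0, 0, 1],
  [0, 0, -0.05, 0, 0, 0, 1],
  [0, -0.005, -0.09, 0, 0, 0, 1],
  [0.003, -0.02, -0.125, 0, 0, 0, 1],
  [0.012, -0.07, -0.133, 0, 0, 0, 1],
  [0.02, -0.12, -0.133, 0, 0, 0, 1],
  [0.028, -0.17, -0.133, 0, 0, 0, 1],
  [0.036, -0.22, -0.133, 0, 0, 0, 1],
  [0.044, -0.27, -0.133, 0, 0, 0, 1],
  [0.051, -0.315, -0.133, 0, 0, 0, 1],
])

```text
clock: 18.0
eef_pos: [0.4724, -0.0008, 0.3852]
eef_rot: [3.139, -0.104, 0.002]
contact_force: [0.2, -0.6, -0.7]
gripper_width: 0.0431
gripper_force: 51.1
```

```bash
python3 -c "
from h import *
s=env.state(); print(s['gripper_width'],s['gripper_force'],s['contact_force'])
h=W(30,-50,0); goto([h[0],h[1],.23],ori(-93.7)); goto([h[0],h[1],.107],ori(-93.7))"
```

```text
0.043119776785024294 51.12088322639465 [ 0.15011331 -0.56967569 -0.69125988]
shift mm [  7.8 -45.6   0.2] turn [ 0.05 -0.07 -0.11] tcp [0.4832 0.0442 0.385 ]
shift mm [  7.6 -45.7 123.2] turn [ 0.05 -0.07 -0.11] tcp [0.4832 0.0442 0.262 ]
```

Request:
step_arm([
  [0.003, -0.02, 0, 0, 0, 0, 1],
  [0.006, -0.036, 0, 0, 0, 0, 1],
  [0.008, -0.046, 0.02, 0, 0, 0, 1],
  [0.008, -0.046, 0.045, 0, 0, 0, 1],
  [0.008, -0.046, 0.07, 0, 0, 0, 1],
  [0.008, -0.046, 0.085, 0, 0, 0, 1],
  [0.008, -0.046, 0.085, 0, 0, 0, 1],
  [0.008, -0.046, 0.085, 0, 0, 0, 1],
  [0.008, -0.046, 0.085, 0, 0, 0, 1],
  [0.008, -0.046, 0.085, 0, 0, 0, 1],
])

```text
clock: 19.25
eef_pos: [0.4839, 0.0426, 0.3]
eef_rot: [3.139, -0.105, 0.003]
contact_force: [-1.1, 0.7, -1.0]
gripper_width: 0.0433
gripper_force: 51.2
```

```bash
python3 -c "
from h import *
s=env.state(); print(s['gripper_width'],s['gripper_force'],s['contact_force'])
h=W(30,-50,0); goto([h[0],h[1],.107],ori(-93.7))
im,d,K,T=cam('top'); np.savez('t5.npz',im=im,d=d,K=K,T=T); Q=(cloud(d,K,T)-O)@Rw*1000
hsv=cv2.cvtColor(im,cv2.COLOR_RGB2HSV); m=((hsv[...,0]<8)|(hsv[...,0]>172))&(hsv[...,1]>130)&(Q[...,1]>-120); print(m.sum(),Q[m].mean(0))
cv2.imwrite('pics/t5.png',cv2.resize(im[215:315,140:320,::-1],None,fx=4,fy=4))"
```

```text
0.04333040209197948 51.191330552101135 [-1.06801457  0.73027035 -0.99175834]
shift mm [-0.8 -1.5 38. ] turn [ 0.05 -0.09 -0.14] tcp [0.4832 0.0442 0.262 ]
27 [153.60756792  26.88795364 748.77612888]
```

View pics/t5.png

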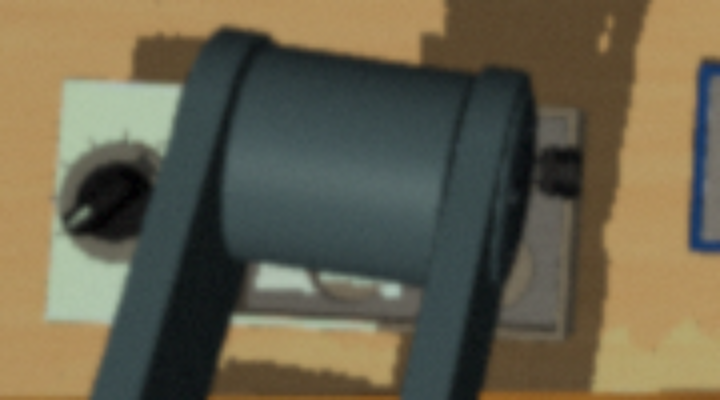

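The top view is blocked by the wrist, so I rely on the measured poses. Correcting 1.5 mm and inserting gently.

Request:
step_arm([
  [-0.0008, -0.0015, 0, 0, 0, 0, 1],
  [-0.0008, -0.0015, 0.006, 0, 0, 0, 1],
  [-0.0008, -0.0015, 0.012, 0, 0, 0, 1],
  [-0.0008, -0.0015, 0.018, 0, 0, 0, 1],
  [-0.0008, -0.0015, 0.023, 0, 0, 0, 1],
  [-0.0008, -0.0015, 0.028, 0, 0, 0, 1],
  [-0.0008, -0.0015, 0.032, 0, 0, 0, 1],
  [-0.0008, -0.0015, 0.035, 0, 0, 0, 1],
  [-0.0008, -0.0015, 0.035, 0, 0, 0, 1],
  [-0.0008, -0.0015, 0.035, 0, 0, 0, 1],
])

```text
clock: 20.55
eef_pos: [0.483, 0.0442, 0.2644]
eef_rot: [3.139, -0.105, 0.001]
contact_force: [0.6, -0.7, -0.5]
gripper_width: 0.0434
gripper_force: 51.2
```

Request:
step_arm([
  [0, 0, 0.0015, 0, 0, 0, 1],
  [0, 0, 0.0018, 0, 0, 0, 0.3],
  [0, 0, 0.0018, 0, 0, 0, -0.3],
  [0, 0, 0.0018, 0, 0, 0, -0.5],
  [0, 0, 0.0018, 0, 0, 0, -0.5],
  [0, 0, 0.0018, 0, 0, 0, -0.5],
  [0, 0, -0.02, 0, 0, 0, -0.5],
  [0, 0, -0.05, 0, 0, 0, -0.5],
  [0, 0, -0.08, 0, 0, 0, -0.5],
  [0, 0, -0.1, 0, 0, 0, -0.5],
])

```text
clock: 21.8
eef_pos: [0.4831, 0.0443, 0.3659]
eef_rot: [3.139, -0.105, 0.003]
contact_force: [0.7, -0.4, -0.5]
gripper_width: 0.064
gripper_force: 0.0
```

```bash
cat > chk.py <<'E'
from h import *
def chk():
    s=env.state(); im,d,K,T=cam("wrist"); Q=(cloud(d,K,T)-O)@Rw*1000; hsv=cv2.cvtColor(im,cv2.COLOR_RGB2HSV)
    m=((hsv[...,0]<8)|(hsv[...,0]>172))&(hsv[...,1]>130)&(np.abs(Q[...,0])<75)&(np.abs(Q[...,1])<100)&(Q[...,2]>105)
    n,l,a,c=cv2.connectedComponentsWithStats(m.astype(np.uint8))
    for i in range(1,n):
        if a[i,4]>150:
            q=Q[l==i]; (cx,cy),r=cv2.minEnclosingCircle(q[q[:,2]>112][:,:2].astype(np.float32)); print("cap warmer",round(cx,1),round(cy,1),"r",round(r,1),"z",np.median(q[:,2]).round(1),a[i,4])
    return im
E
python3 -c "
from chk import *; chk()
goto([.4751,-.3056,.20],ori(-93.7))"
```

```text
cap warmer 28.8 -50.2 r 22.2 z 117.1 4121
shift mm [ 14.5 349.6  13.7] turn [ 0.07 -0.33 -0.12] tcp [ 0.4751 -0.3056  0.355 ]
```

Jar 1 is seated in hole1, cap at (28.8, -50.2) and top at 116–117. On to the next jar.

Request:
step_arm([
  [0.001, 0.03, 0, 0, 0, 0, -0.5],
  [0.003, 0.08, 0, 0, 0, 0, -0.5],
  [0.005, 0.13, 0, 0, 0, 0, -0.5],
  [0.007, 0.18, 0, 0, 0, 0, -0.5],
  [0.009, 0.23, 0, 0, 0, 0, -0.5],
  [0.011, 0.28, 0, 0, 0, 0, -0.5],
  [0.013, 0.325, 0, 0, 0, 0, -0.5],
  [0.0145, 0.35, 0.005, 0, -0.3, 0, -0.5],
  [0.0145, 0.35, 0.01, 0, -0.3, 0, -0.5],
  [0.0145, 0.35, 0.01, 0, -0.3, 0, -0.5],
])

```text
clock: 23.1
eef_pos: [0.4739, -0.3046, 0.3532]
eef_rot: [-3.138, 0.104, 0.01]
contact_force: [0.0, -0.1, 0.5]
gripper_width: 0.0639
gripper_force: 0.0
```

```bash
python3 -c "
from jar import *; jar(.475,-.3056,.097)"
```

```text
[ 0.4739 -0.3046  0.3532] 0.8571086547187888 23.1
cap 4368 [ 0.4764 -0.3063  0.105 ] [0.0434 0.0431 0.01  ] 0.1073508159623129
circ 0.4763762056827545 -0.30601635575294495 0.022176383063197136
shift mm [  3.    1.5 101.8] turn [-0.04  0.35 -0.06] tcp [ 0.4764 -0.306   0.252 ]
```

Request:
step_arm([
  [0.001, 0.001, 0.02, 0, 0.1, 0, -0.5],
  [0.003, 0.0015, 0.045, 0, 0.35, 0, -0.5],
  [0.003, 0.0015, 0.07, 0, 0.35, 0, -0.5],
  [0.003, 0.0015, 0.088, 0, 0.35, 0, -0.5],
  [0.003, 0.0015, 0.098, 0, 0.35, 0, -0.5],
  [0.003, 0.0015, 0.1015, 0, 0.35, 0, -0.5],
  [0.003, 0.0015, 0.1015, 0, 0.35, 0, 0],
  [0.003, 0.0015, 0.1015, 0, 0.35, 0, 1],
  [0.003, 0.0015, 0.1015, 0, 0.35, 0, 1],
  [0.003, 0.0015, 0.1015, 0, 0.35, 0, 1],
], force=50)

```text
clock: 24.4
eef_pos: [0.4767, -0.3079, 0.2539]
eef_rot: [3.138, -0.105, 0.004]
contact_force: [-0.3, 0.2, 4.8]
gripper_width: 0.0428
gripper_force: 51.1
```

```bash
cat > car.py <<'E'
from h import *
import sys
x,y,z=map(float,sys.argv[1:4])
s=env.state(); M=rot(s['eef_rot']); g=np.array(s['eef_pos'])+.155*M[:,2]; print("g",g.round(4),s['gripper_width'],s['gripper_force'],np.round(s['contact_force'],1))
h=W(x,y,0); goto([h[0],h[1],.23],ori(-93.7)); goto([h[0],h[1],z],ori(-93.7))
E
python3 car.py -30 -50 .107
```

```text
g [ 0.477  -0.3082  0.0989] 0.042820666355730466 51.111284494400024 [-0.3  0.2  4.8]
shift mm [ -76.7 -351.4 -131.9] turn [ 0.1  -0.14 -0.14] tcp [0.4233 0.048  0.385 ]
shift mm [ -77.  -351.6   -8.9] turn [ 0.1  -0.14 -0.14] tcp [0.4233 0.048  0.262 ]
```

Request:
step_arm([
  [0, 0, -0.015, 0, 0, 0, 1],
  [0, 0, -0.05, 0, 0, 0, 1],
  [-0.002, -0.006, -0.09, 0, 0, 0, 1],
  [-0.007, -0.03, -0.125, 0, 0, 0, 1],
  [-0.017, -0.08, -0.132, 0, 0, 0, 1],
  [-0.028, -0.13, -0.132, 0, 0, 0, 1],
  [-0.039, -0.18, -0.132, 0, 0, 0, 1],
  [-0.05, -0.23, -0.132, 0, 0, 0, 1],
  [-0.061, -0.28, -0.132, 0, 0, 0, 1],
  [-0.07, -0.32, -0.132, 0, 0, 0, 1],
])

```text
clock: 25.65
eef_pos: [0.4269, 0.0182, 0.3853]
eef_rot: [3.139, -0.104, 0.003]
contact_force: [0.8, 0.4, -1.3]
gripper_width: 0.0431
gripper_force: 51.1
```

```bash
python3 car.py -30 -50 .109
```

```text
g [0.4272 0.018  0.2303] 0.043116689911187576 51.113263964653015 [ 0.8  0.4 -1.3]
shift mm [ -5.5 -29.6   0.3] turn [ 0.04 -0.1  -0.11] tcp [0.4233 0.048  0.385 ]
shift mm [ -5.8 -29.7 121.3] turn [ 0.04 -0.1  -0.11] tcp [0.4233 0.048  0.264 ]
```

Request:
step_arm([
  [-0.003, -0.015, 0, 0, 0, 0, 1],
  [-0.0055, -0.027, 0, 0, 0, 0, 1],
  [-0.0055, -0.0297, 0.015, 0, 0, 0, 1],
  [-0.0055, -0.0297, 0.04, 0, 0, 0, 1],
  [-0.0055, -0.0297, 0.065, 0, 0, 0, 1],
  [-0.0055, -0.0297, 0.085, 0, 0, 0, 1],
  [-0.0055, -0.0297, 0.085, 0, 0, 0, 1],
  [-0.0055, -0.0297, 0.085, 0, 0, 0, 1],
  [-0.0055, -0.0297, 0.085, 0, 0, 0, 1],
  [-0.0055, -0.0297, 0.085, 0, 0, 0, 1],
])

```text
clock: 26.9
eef_pos: [0.4247, 0.0463, 0.3004]
eef_rot: [3.139, -0.105, 0.004]
contact_force: [-0.1, -0.1, -0.2]
gripper_width: 0.0429
gripper_force: 51.2
```

```bash
python3 car.py -30 -50 .109
```

```text
g [0.4251 0.0461 0.1454] 0.042927864673518036 51.16621434688568 [-0.1 -0.1 -0.2]
shift mm [ -1.2  -1.6 -84.6] turn [ 0.05 -0.15 -0.14] tcp [0.4233 0.048  0.385 ]
shift mm [-1.5 -1.7 36.4] turn [ 0.05 -0.15 -0.14] tcp [0.4233 0.048  0.264 ]
```

Request:
step_arm([
  [-0.0017, -0.0018, 0, 0, 0, 0, 1],
  [-0.0017, -0.0018, 0.006, 0, 0, 0, 1],
  [-0.0017, -0.0018, 0.012, 0, 0, 0, 1],
  [-0.0017, -0.0018, 0.018, 0, 0, 0, 1],
  [-0.0017, -0.0018, 0.023, 0, 0, 0, 1],
  [-0.0017, -0.0018, 0.028, 0, 0, 0, 1],
  [-0.0017, -0.0018, 0.032, 0, 0, 0, 1],
  [-0.0017, -0.0018, 0.034, 0, 0, 0, 1],
  [-0.0017, -0.0018, 0.034, 0, 0, 0, 1],
  [-0.0017, -0.0018, 0.034, 0, 0, 0, 1],
])

```text
clock: 28.15
eef_pos: [0.4229, 0.0482, 0.2658]
eef_rot: [3.139, -0.105, 0.002]
contact_force: [-0.2, -1.5, -1.1]
gripper_width: 0.0433
gripper_force: 51.2
```

Request:
step_arm([
  [0, 0, 0.0013, 0, 0, 0, 1],
  [0, 0, 0.0018, 0, 0, 0, 0.3],
  [0, 0, 0.0018, 0, 0, 0, -0.3],
  [0, 0, 0.0018, 0, 0, 0, -0.5],
  [0, 0, 0.0018, 0, 0, 0, -0.5],
  [0, 0, 0.0018, 0, 0, 0, -0.5],
  [0, 0, -0.02, 0, 0, 0, -0.5],
  [0, 0, -0.05, 0, 0, 0, -0.5],
  [0, 0, -0.08, 0, 0, 0, -0.5],
  [0, 0, -0.1, 0, 0, 0, -0.5],
])

```text
clock: 29.4
eef_pos: [0.4229, 0.0483, 0.3672]
eef_rot: [3.139, -0.105, 0.005]
contact_force: [0.1, -0.2, 0.6]
gripper_width: 0.0639
gripper_force: 0.0
```

```bash
python3 -c "
from chk import *; chk()
goto([.473,-.3929,.20],ori(-93.7))"
```

```text
cap warmer 28.9 -50.0 r 21.8 z 117.3 4636
cap warmer -31.2 -48.2 r 22.0 z 117.3 4428
shift mm [ 78.6 436.8  15.5] turn [ 0.07 -0.37 -0.12] tcp [ 0.473  -0.3929  0.355 ]
```

Both jars are seated. Going for the third.

Request:
step_arm([
  [0.006, 0.03, 0, 0, 0, 0, -0.5],
  [0.015, 0.085, 0, 0, 0, 0, -0.5],
  [0.025, 0.14, 0, 0, 0, 0, -0.5],
  [0.035, 0.195, 0, 0, 0, 0, -0.5],
  [0.045, 0.25, 0, 0, 0, 0, -0.5],
  [0.055, 0.305, 0, 0, 0, 0, -0.5],
  [0.065, 0.36, 0, 0, 0, 0, -0.5],
  [0.074, 0.41, 0.004, 0, -0.3, 0, -0.5],
  [0.0785, 0.437, 0.01, 0, -0.4, 0, -0.5],
  [0.0785, 0.437, 0.01, 0, -0.4, 0, -0.5],
])

```text
clock: 30.7
eef_pos: [0.4712, -0.3946, 0.3543]
eef_rot: [-3.139, 0.109, 0.011]
contact_force: [-0.3, 0.2, 0.0]
gripper_width: 0.0642
gripper_force: 0.0
```

```bash
python3 -c "
from jar import *; jar(.473,-.3929,.097)"
```

```text
[ 0.4712 -0.3946  0.3543] 0.7527703008199409 30.7
cap 3724 [ 0.4731 -0.3931  0.1049] [0.0439 0.0427 0.0098] 0.10721165953824287
circ 0.4730443060398102 -0.39333266019821167 0.022071950137615204
shift mm [2.400e+00 1.000e-01 1.027e+02] turn [-0.06  0.41 -0.21] tcp [ 0.473  -0.3933  0.252 ]
```

Request:
step_arm([
  [0.001, 0, 0.02, 0, 0.2, -0.1, -0.5],
  [0.0024, 0, 0.045, 0, 0.4, -0.2, -0.5],
  [0.0024, 0, 0.07, 0, 0.4, -0.2, -0.5],
  [0.0024, 0, 0.088, 0, 0.4, -0.2, -0.5],
  [0.0024, 0, 0.099, 0, 0.4, -0.2, -0.5],
  [0.0024, 0, 0.1025, 0, 0.4, -0.2, -0.5],
  [0.0024, 0, 0.1025, 0, 0.4, -0.2, 0],
  [0.0024, 0, 0.1025, 0, 0.4, -0.2, 1],
  [0.0024, 0, 0.1025, 0, 0.4, -0.2, 1],
  [0.0024, 0, 0.1025, 0, 0.4, -0.2, 1],
], force=50)

```text
clock: 32.0
eef_pos: [0.4739, -0.3935, 0.2545]
eef_rot: [3.138, -0.1, 0.004]
contact_force: [1.1, -0.5, 4.0]
gripper_width: 0.0431
gripper_force: 51.2
```

```bash
python3 car.py -30 36 .109
```

```text
g [ 0.4743 -0.3938  0.0995] 0.043065083518267044 51.17695391178131 [ 1.1 -0.5  4. ]
shift mm [ -78.1 -523.2 -131.7] turn [ 0.11 -0.14  0.06] tcp [0.4289 0.1339 0.385 ]
shift mm [ -78.4 -523.4  -10.7] turn [ 0.11 -0.14  0.06] tcp [0.4289 0.1339 0.264 ]
```

Request:
step_arm([
  [0, 0, -0.015, 0, 0, 0, 1],
  [0, 0, -0.05, 0, 0, 0, 1],
  [0, -0.004, -0.095, 0, 0, 0, 1],
  [-0.004, -0.03, -0.13, 0, 0, 0, 1],
  [-0.012, -0.085, -0.145, 0, 0, 0, 1],
  [-0.021, -0.14, -0.145, 0, 0, 0, 1],
  [-0.029, -0.195, -0.145, 0, 0, 0, 1],
  [-0.037, -0.25, -0.145, 0, 0, 0, 1],
  [-0.045, -0.305, -0.145, 0, 0, 0, 1],
  [-0.054, -0.36, -0.145, 0, 0, 0, 1],
])

```text
clock: 33.25
eef_pos: [0.4417, -0.0286, 0.399]
eef_rot: [3.139, -0.1, 0.003]
contact_force: [1.0, -0.3, -0.4]
gripper_width: 0.043
gripper_force: 51.1
```

```bash
python3 car.py -30 36 .1095
```

```text
g [ 0.442  -0.0288  0.244 ] 0.04301918517452367 51.08759880065918 [ 1.  -0.3 -0.4]
shift mm [ -23.2 -161.3   13.8] turn [ 0.05 -0.12  0.04] tcp [0.4289 0.1339 0.385 ]
shift mm [ -23.4 -161.4  134.3] turn [ 0.05 -0.12  0.04] tcp [0.4289 0.1339 0.2645]
```

Request:
step_arm([
  [-0.007, -0.05, 0, 0, 0, 0, 1],
  [-0.014, -0.1, 0, 0, 0, 0, 1],
  [-0.021, -0.14, 0, 0, 0, 0, 1],
  [-0.0235, -0.161, 0, 0, 0, 0, 1],
  [-0.0235, -0.161, 0.02, 0, 0, 0, 1],
  [-0.0235, -0.161, 0.05, 0, 0, 0, 1],
  [-0.0235, -0.161, 0.08, 0, 0, 0, 1],
  [-0.0235, -0.161, 0.098, 0, 0, 0, 1],
  [-0.0235, -0.161, 0.098, 0, 0, 0, 1],
  [-0.0235, -0.161, 0.098, 0, 0, 0, 1],
])

```text
clock: 34.5
eef_pos: [0.4296, 0.1318, 0.3012]
eef_rot: [3.139, -0.1, 0.004]
contact_force: [1.2, 0.2, -0.3]
gripper_width: 0.0428
gripper_force: 51.2
```

```bash
python3 car.py -30 36 .1095
```

```text
g [0.43   0.1316 0.1462] 0.04277212231695171 51.166139245033264 [ 1.2  0.2 -0.3]
shift mm [ -0.7  -2.  -83.8] turn [ 0.04 -0.15  0.07] tcp [0.4289 0.1339 0.385 ]
shift mm [-1.  -2.1 36.7] turn [ 0.04 -0.15  0.07] tcp [0.4289 0.1339 0.2645]
```

Request:
step_arm([
  [-0.001, -0.0022, 0, 0, 0, 0, 1],
  [-0.001, -0.0022, 0.006, 0, 0, 0, 1],
  [-0.001, -0.0022, 0.012, 0, 0, 0, 1],
  [-0.001, -0.0022, 0.018, 0, 0, 0, 1],
  [-0.001, -0.0022, 0.023, 0, 0, 0, 1],
  [-0.001, -0.0022, 0.028, 0, 0, 0, 1],
  [-0.001, -0.0022, 0.032, 0, 0, 0, 1],
  [-0.001, -0.0022, 0.034, 0, 0, 0, 1],
  [-0.001, -0.0022, 0.034, 0, 0, 0, 1],
  [-0.001, -0.0022, 0.034, 0, 0, 0, 1],
])

```text
clock: 35.75
eef_pos: [0.4285, 0.134, 0.2663]
eef_rot: [3.139, -0.1, 0.002]
contact_force: [0.5, -0.1, -0.5]
gripper_width: 0.0427
gripper_force: 51.2
```

Request:
step_arm([
  [0, 0, 0.0013, 0, 0, 0, 1],
  [0, 0, 0.0018, 0, 0, 0, 0.3],
  [0, 0, 0.0018, 0, 0, 0, -0.3],
  [0, 0, 0.0018, 0, 0, 0, -0.5],
  [0, 0, 0.0018, 0, 0, 0, -0.5],
  [0, 0, 0.0018, 0, 0, 0, -0.5],
  [0, 0, -0.02, 0, 0, 0, -0.5],
  [0, 0, -0.05, 0, 0, 0, -0.5],
  [0, 0, -0.08, 0, 0, 0, -0.5],
  [0, 0, -0.11, 0, 0, 0, -0.5],
])

```text
clock: 37.0
eef_pos: [0.4282, 0.1341, 0.377]
eef_rot: [3.139, -0.1, 0.002]
contact_force: [-0.4, -0.4, 0.3]
gripper_width: 0.0641
gripper_force: 0.0
```

```bash
cat > lidchk.py <<'E'
from h import *
im,d,K,T=cam("top"); P=cloud(d,K,T); hsv=cv2.cvtColor(im,cv2.COLOR_RGB2HSV)
b=(hsv[...,0]>100)&(hsv[...,0]<128)&(hsv[...,1]>110)&(np.abs(P[...,2]-.016)<.008)&(P[...,1]<0)&(P[...,1]>-.4); print("lid",b.sum(),cv2.minAreaRect(P[b][:,:2].astype(np.float32)))
m=((hsv[...,0]<8)|(hsv[...,0]>172))&(hsv[...,1]>150)&(hsv[...,2]>80); n,l,a,c=cv2.connectedComponentsWithStats(m.astype(np.uint8))
for i in range(1,n):
    if a[i,4]>40: q=P[l==i]; print("red",Wi(np.nanmean(q,0)).round(1),a[i,4])
save("t",__import__("sys").argv[1],im)
E
python3 -c "
from chk import *; im=chk(); save('w','w6',im)
P=W(0,147,149); print('dial',P)
z=cloud(*cam('wrist')[1:]); Q=(z-O)@Rw*1000
m=(np.hypot(Q[...,0],Q[...,1]-147)<40)&(Q[...,2]>146)&(Q[...,2]<162); q=Q[m]; print('grip',len(q),q.mean(0).round(1) if len(q) else 0, cv2.minAreaRect(q[:,:2].astype(np.float32)) if len(q) else 0)
"; python3 lidchk.py t7
```

```text
cap warmer 28.9 -49.7 r 22.3 z 117.1 4882
cap warmer -31.3 36.1 r 22.0 z 117.1 3541
cap warmer -31.1 -48.1 r 22.2 z 117.1 4319
dial [0.46598625 0.2426936  0.149     ]
grip 3014 [  0.8 144.2 155.7] ((-0.06224250793457031, 146.4632110595703), (14.341224670410156, 41.831092834472656), 43.606842041015625)
lid 464 ((0.4830431640148163, -0.163888081908226), (0.17546159029006958, 0.11258363723754883), 86.31043243408203)
red [ 28.5 -52.5 114.5] 212
red [-14.8  33.9 115.2] 45
red [-31.  -51.9 114.7] 223
```

View pics/w6.png

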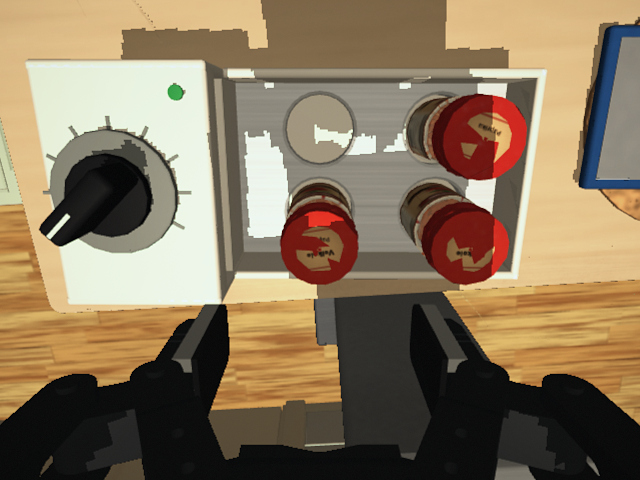

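All three jars are down in hole0, hole1 and hole2, and the lid is centred on the mat. The dial's bar lies toward lower left with its mark at (55,228), so it reads about 0.81 and needs about 91° more clockwise.

```bash
python3 -c "
from h import *
P=W(-.1,146.5,220); a=goto(P,ori(39.9)); goto(P,ori(-30))"
```

```text
shift mm [  30.1 -110.2    2.7] turn [ 3.5000e-01 -1.2000e-01 -1.3353e+02] tcp [0.4659 0.2422 0.375 ]
shift mm [  30.1 -110.2    2.7] turn [  0.18  -0.25 -63.63] tcp [0.4659 0.2422 0.375 ]
```

Request:
step_arm([
  [0.003, -0.011, 0, 0, 0, -10, -0.5],
  [0.006, -0.022, 0, 0, 0, -20, -0.5],
  [0.009, -0.033, 0, 0, 0, -30, -0.5],
  [0.012, -0.044, 0, 0, 0, -40, -0.5],
  [0.015, -0.055, 0, 0, 0, -50, -0.5],
  [0.018, -0.066, 0, 0, 0, -60, -0.5],
  [0.021, -0.077, 0, 0, 0, -70, -0.5],
  [0.024, -0.088, 0, 0, 0, -80, -0.5],
  [0.027, -0.099, 0, 0, 0, -90, -0.5],
  [0.03, -0.11, 0, 0, 0, -100, -0.5],
])

```text
clock: 38.4
eef_pos: [0.4649, 0.2422, 0.3742]
eef_rot: [-2.088, -2.347, 0.003]
contact_force: [-0.5, -1.1, 0.0]
gripper_width: 0.064
gripper_force: 0.0
```

```bash
python3 -c "
from h import *
P=W(-.1,146.5,220); a=goto(P,ori(39.9))"
```

```text
shift mm [-0.1  1.  -0.8] turn [ -0.11   0.05 -33.21] tcp [0.4659 0.2422 0.375 ]
```

Request:
step_arm([
  [0, 0.001, 0, 0, 0, -10, -0.5],
  [0, 0.001, 0, 0, 0, -20, -0.5],
  [0, 0.001, 0, 0, 0, -30, -0.5],
  [0, 0.001, 0, 0, 0, -33.2, -0.5],
  [0, 0.001, 0, 0, 0, -33.2, -0.5],
  [0, 0.001, 0, 0, 0, -33.2, -0.5],
  [0, 0.001, 0.01, 0, 0, -33.2, -0.5],
  [0, 0.001, 0.02, 0, 0, -33.2, -0.5],
  [0, 0.001, 0.025, 0, 0, -33.2, -0.5],
  [0, 0.001, 0.025, 0, 0, -33.2, -0.5],
])

```text
clock: 39.65
eef_pos: [0.466, 0.242, 0.3503]
eef_rot: [1.338, 2.842, -0.002]
contact_force: [-0.2, 0.8, 0.4]
gripper_width: 0.0643
gripper_force: 0.0
```

```bash
python3 -c "
from h import *
im,d,K,T=cam('wrist'); Q=(cloud(d,K,T)-O)@Rw*1000
m=(np.hypot(Q[...,0],Q[...,1]-147)<24)&(Q[...,2]>150)&(Q[...,2]<160); q=Q[m]; r=cv2.minAreaRect(q[:,:2].astype(np.float32)); print(len(q),r,q.mean(0))
P=W(-.1,146.5,150); a=goto(P,ori(39.9)); print(env.state()['contact_force'])"
```

```text
3171 ((-0.4469594955444336, 147.5188751220703), (14.002630233764648, 41.74595642089844), 43.795936584472656) [ -1.56286675 148.79955314 156.38500887]
shift mm [ 0.4 -0.2 45.8] turn [-0.    0.07 -0.34] tcp [0.4659 0.2422 0.305 ]
[ 0.07315035  0.42421462 -0.72665341]
```

Request:
step_arm([
  [0, 0, 0.01, 0, 0, 0, -0.5],
  [0, 0, 0.02, 0, 0, 0, -0.5],
  [0, 0, 0.03, 0, 0, 0, -0.5],
  [0, 0, 0.04, 0, 0, 0, -0.5],
  [0, 0, 0.045, 0, 0, 0, -0.5],
  [0, 0, 0.045, 0, 0, 0, 0],
  [0, 0, 0.045, 0, 0, 0, 0.4],
  [0, 0, 0.045, 0, 0, 0, 1],
  [0, 0, 0.045, 0, 0, 0, 1],
  [0, 0, 0.045, 0, 0, 0, 1],
], force=40)

```text
clock: 40.95
eef_pos: [0.4664, 0.2419, 0.3066]
eef_rot: [1.338, 2.841, -0.0]
contact_force: [-2.8, -1.9, 5.7]
gripper_width: 0.0133
gripper_force: 41.2
```

Request:
step_arm([
  [0, 0, 0, 0, 0, 7, 1],
  [0, 0, 0, 0, 0, 16, 1],
  [0, 0, 0, 0, 0, 25, 1],
  [0, 0, 0, 0, 0, 34, 1],
  [0, 0, 0, 0, 0, 43, 1],
  [0, 0, 0, 0, 0, 52, 1],
  [0, 0, 0, 0, 0, 61, 1],
  [0, 0, 0, 0, 0, 70, 1],
  [0, 0, 0, 0, 0, 79, 1],
  [0, 0, 0, 0, 0, 86, 1],
])

```text
clock: 42.2
eef_pos: [0.4654, 0.242, 0.3066]
eef_rot: [2.919, 1.16, -0.003]
contact_force: [-8.8, -1.5, 11.1]
gripper_width: 0.0135
gripper_force: 41.9
```

Request:
step_arm([
  [0, 0, 0, 0, 0, 1.5, 1],
  [0, 0, 0, 0, 0, 3, 1],
  [0, 0, 0, 0, 0, 4, 1],
  [0, 0, 0, 0, 0, 5, 1],
  [0, 0, 0, 0, 0, 5, 1],
  [0, 0, 0, 0, 0, 5, 1],
  [0, 0, 0, 0, 0, 5, 1],
  [0, 0, 0, 0, 0, 5, 1],
  [0, 0, 0, 0, 0, 5, 1],
  [0, 0, 0, 0, 0, 5, 1],
])

```text
clock: 43.45
eef_pos: [0.4654, 0.2421, 0.3066]
eef_rot: [2.965, 1.038, -0.003]
contact_force: [-9.4, -1.6, 11.5]
gripper_width: 0.0131
gripper_force: 41.9
```

```bash
python3 -c "
from h import *
s=env.state(); M=rot(s['eef_rot']); az=np.degrees(np.arctan2(M[1,1],M[0,1])); print(az,'dial est',np.radians(46.3+39.9-az),s['torque'],s['contact_force'],s['gripper_width'])"
```

```text
-51.41146011163664 dial est 2.401773067424903 [-0.36790762  1.53084315 -0.06136511] [-9.35078932 -1.64837922 11.54627008] 0.013139607833499996
```

Request:
step_arm([
  [0, 0, 0, 0, 0, 0, 0.4],
  [0, 0, 0, 0, 0, 0, 0],
  [0, 0, 0, 0, 0, 0, -0.5],
  [0, 0, 0, 0, 0, 0, -0.5],
  [0, 0, 0, 0, 0, 0, -0.5],
  [0, 0, -0.01, 0, 0, 0, -0.5],
  [0, 0, -0.04, 0, 0, 0, -0.5],
  [0, 0, -0.07, 0, 0, 0, -0.5],
  [0, 0, -0.1, 0, 0, 0, -0.5],
  [0, 0, -0.1, 0, 0, 0, -0.5],
])

```text
clock: 44.7
eef_pos: [0.4669, 0.2423, 0.4095]
eef_rot: [2.964, 1.037, 0.011]
contact_force: [0.3, -0.2, 0.3]
gripper_width: 0.0639
gripper_force: 0.0
```

```bash
python3 -c "
from chk import *; im=chk(); save('w','w8',im); im,d,K,T=cam('wrist'); Q=(cloud(d,K,T)-O)@Rw*1000
m=(np.hypot(Q[...,0],Q[...,1]-147)<24)&(Q[...,2]>150)&(Q[...,2]<160); q=Q[m]; r=cv2.minAreaRect(q[:,:2].astype(np.float32)); print(len(q),r,env.state()['contact_force'])
"; python3 lidchk.py t8
```

```text
cap warmer -31.3 36.7 r 22.3 z 116.8 1754
cap warmer 32.6 -45.3 r 21.3 z 116.1 1410
1852 ((0.10611534118652344, 147.54641723632812), (41.25840759277344, 13.64632511138916), 42.48768997192383) [ 0.17633651 -0.44211181 -0.71065518]
lid 461 ((0.4829852879047394, -0.16384556889533997), (0.17571498453617096, 0.1128062903881073), 86.42859649658203)
red [ 27.7 -52.2 113.6] 223
red [-31.1  35.3 114.9] 117
red [-30.5 -50.5 114.1] 258
```

View pics/t8.png

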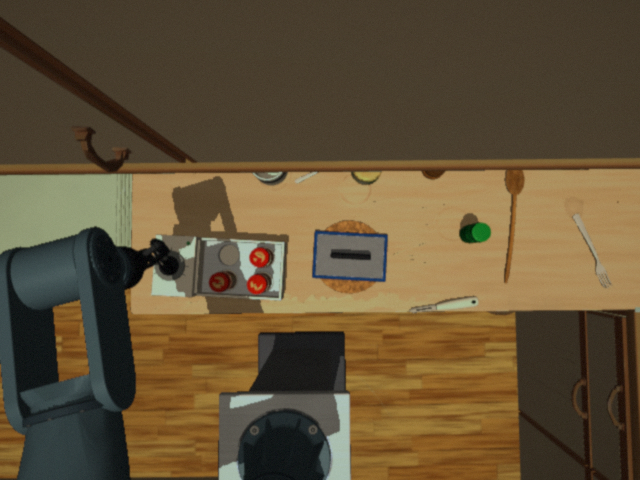

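The top view shows the lid flat on the mat at (350,255) and the three red caps in the rack at (261,257), (220,282) and (258,284). The measured bar angle puts the dial at 2.40, and the robot touches nothing, so I'm handing in.

```bash
python3 -c "
from plant import env
print(env.hand_in())"
```

```text
the job is handed in; nothing more can be done
None
```

The job is handed in (no verdict was returned): by my last measurements the lid lies level on the cork mat, all three red-capped jars are seated in hole0, hole1 and hole2, the dial reads about 2.40, and nothing else was touched.

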